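# Shingle the drying tiles down the tray

### The job

In the tray a grey drying tile already leans with one end on the cross bar. Free the white tile from its tip-up rest by pressing its foot end down so that the other end rises, and lay it sloping on the grey tile, then lay the blue tile likewise on the white one, like roof shingles: in line, edges even, each one set about 40 mm further from the bar than the one below it. Lower each tile gently, foot and head, until it lies on what is beneath before letting go, without dropping, knocking or hard pressing; leave the grey tile where it is, let go of everything, and leave the pots, brush and spoon alone.

Things in the scene. Friction and masses are not known exactly. Their poses are not given: they have to be found in the camera images.
- tray: fixed blue steel tray 290 x 150 mm, floor 4 mm thick, rim 13 mm high and 4 mm thick; origin at the centre of its underside, x along its length. A 12 mm steel cross bar spans it near its -x end, its axis 95 mm from the origin and its top about 25 mm above the bench; tiles slope down towards +x, their heads at the -x side, and the fan grows towards +x
- grey_tile: clay drying tile 120 x 56 x 8 mm, about 130 g; origin at the centre of its underside, x along its length, y across its width, z out of its top face; both ends are alike. It leans in the tray, head (-x end) on the bar, foot (+x end) on the tray floor, sloping about 0.2 rad, centred across the tray; loose
- white_tile: clay drying tile 120 x 56 x 8 mm, about 130 g; origin at the centre of its underside, x along its length, y across its width, z out of its top face; both ends are alike. White; starts level on rest_a; loose
- blue_tile: clay drying tile 120 x 56 x 8 mm, about 130 g; origin at the centre of its underside, x along its length, y across its width, z out of its top face; both ends are alike. Blue; starts level on rest_b; loose
- rest_a: fixed grey tip-up rest, base 150 x 104 mm; origin at the centre of its base on the bench. Between two cheeks (134 mm long, 14 thick, 45 high, 60 apart inside) lies a rocking plate with a tile level on it, lengthwise along x, centred, underside 38 mm and top 46 mm above the bench: its sides cannot be gripped until it is tipped. The foot end is the -x end; its head end is +x
- rest_b: second rest, made exactly like rest_a
- rocker_a (a joint): tilt of rest_a's rocking plate: 0 level, 0.5 rad fully tipped, +x end up. Pressing the tile down some 45 mm to the -x side of its middle, with 3 to 6 N, turns plate and tile about a cross axis under the tile's centre, 38 mm above the bench, to a hard stop at 0.5; friction keeps it there when let go. A 5 mm lip at the -x end stops the tile sliding off
- rocker_b (a joint): the same for rest_b
- pot_1: sample pot with red lid, 48 mm across, 50 mm high, origin under its centre; bystander
- pot_2: a second such pot; bystander
- brush: small hand brush lying on the bench to the right; bystander
- spoon: steel spoon lying near the robot base; bystander
There are look-alikes about, which are no part of the job. Of the things that look like the blue_tile, the largest one is meant.

How it is judged:
By the outcome, as a careful person would: the job done as asked, in the order asked, and still so for the second after the job is handed in, with the robot touching nothing.
It also fails if it takes over 72 s, if anything falls off the work surface, if the arm or the gripper's body presses on something with over 40 N, if the wrist force passes 120 N, or if a joint passes its speed limit or range.

### The arm

A 6-joint arm with a two-finger parallel gripper is mounted at the origin on the work surface. World frame = base frame: x ahead of the robot, y to its left, z up, the work surface at z = 0. Lengths are in m, angles in rad, forces in N, time in s.
With the tool pointing down it reaches from about 0.25 to 0.775 m from the base axis. Payload 4 kg.
Tool frame: the origin (TCP) lies between the finger pads; the fingertips stand 11 mm ahead of it and the grasp point (between the pads) lies 8 mm behind it; z points along the fingers, y is the direction in which the jaws open and shut (so a half turn about z gives the same grasp; the last joint's range is limited). The gripper opens to 94 mm and grips with 3 to 60 N. Pads are 16 mm wide; open, the fingers measure 119 mm over their backs; the gripper's body (75 mm by 177 mm) begins 78 mm behind the grasp point.
Start: joints at [-1.37, 0.087, 1.371, -0, 1.684, -0.103], TCP at [0.165, -0.525, 0.217] pointing down, gripper open.
Joint ranges: [-3.1, 3.1], [-0.76, 2.03], [0.27, 2.55], [-1.08, 4.22], [0.17, 2.65], [-2.57, 2.57]. Speed limits (rad/s): [2.79, 2.79, 3.14, 3.14, 3.14, 3.14].

### API

Orientations are given as [roll, pitch, yaw] about the fixed x, y, z axes, in that order (R = Rz(yaw) Ry(pitch) Rx(roll)).
In Python, from bench import get_obs, cams, ticket gives the robot as it stands. The module is installed in compiled form; this text tells all that it offers.
- The arm moves only by the shell command python3 -m crank 'ROWS'. ROWS is JSON, a list of rows, each an object of numbers: "tx", "ty", "tz": the shift along the tool's x, y, z in cm; "twist": the turn about the tool's z in degrees; "grip": the opening, from 0 (shut) to 1 (fully open). In form: [{"tx": .., "ty": .., "tz": .., "twist": .., "grip": ..}, ...]. A call has 1 to 12 rows; each row shifts and turns the commanded pose from where the row before left it, along the tool's axes as they then stand; what a row does not reach is not made up. A row lasts 1/8 s, in which the tool goes at most 62.5 mm and 10.7 degrees, less where a joint would pass 70% of its speed; a pose out of reach is approached as far as the arm can. A call is refused whole if a number of a shift passes 6.25 or a number of a turn 10.7, either way. A call with a gripper value outside its range is refused whole. The fingers move at their own pace and stop on an object; the grip force is fixed at half the most. Time passes only in rows, so rows that do not move let the fingers close. It gives the time, the measured TCP pose, the force and the opening at its end, in the units of the state.
- get_obs(): the state, without advancing time (a new reading comes with each control period).
- cams.snapshot(name): name is "scene" or "top" or "wrist"; returns a dict with "frame" (400x640x3 uint8, red, green, blue), "intrinsics" (3x3 intrinsics, pixels), "dist" ([k1, k2, p1, p2, k3] as OpenCV has them; the pictures are not rectified), "R" (3x3) and "t" (3): a world point X has camera coordinates R X + t; the wrist camera has in their place "hand_eye" (4x4, takes a point from camera to tool coordinates, whose origin is the TCP and whose axes are the flange's). Camera axes: x right, y down, z forward; pixel columns grow to the right and rows downward; lengths in m; the calibration is good to about 2 mm. A picture is of the moment at which its call begins: read the wrist's pose just before it. There is no depth.
- ticket.close_job(): hands the job in, once; it reports no verdict.
Trained networks look in a picture, given as the dict that the camera call returned (one of the last four; its "shot" number tells which), for a name from the list of things; names that differ only in an ending like _2 or _b are one class to them, and where a whole thing is asked for, a point or a joint stands for the part that bears it (a point fixed in the world has none). Each returns a list of dicts, best first, with "conf" (0 to 1); they miss things now and then, are a little off and sometimes report something else, mostly with a low value. They report only what shows in the picture. A call takes as long as a camera call. They do not tell look-alikes from the thing itself.
- cams.outline_of(picture, query): "region" (400x640 bool, what is visible of it) and "centre" ([column, row] in pixels, amid what is visible of it).
The state is a dict: "time": time; "joint_positions": joint angles; "qvel": joint speeds; "joint_torque": joint torques, N m; "tool_pos": TCP position; "ee_rot": TCP orientation; "wrist_force": force on the tool from outside, world axes, zero at the start; "wrist_torque": the same for the moment, N m; "width": finger opening in m.
Only numpy, scipy, OpenCV 4.12 (cv2) and the standard library are available. Lean on these libraries where they do the work, as an engineer would, in place of code of your own. Each camera call takes 0.05 s, during which the arm holds its last target.

## Working session

There is one attempt and no reset: what is moved stays moved. The work goes in short steps, Python scripts to look and compute and a shell command to move; the robot and the scene stay as the last step left them, time stands still between calls to the robot, and variables do not carry over. Pictures are saved under pics/ and viewed, and the job is handed in when it is done.

```bash
mkdir -p pics; ls
python3 - <<'E'
from bench import get_obs,cams
import cv2,numpy as np
o=get_obs()
print({k:np.round(v,3) for k,v in o.items()})
for n in ["scene","top","wrist"]:
    s=cams.snapshot(n)
    cv2.imwrite(f"pics/{n}0.png",s["frame"][:,:,::-1])
    print(n,s["shot"],np.round(s["intrinsics"],1).tolist(),np.round(s["dist"],4))
    if "R" in s: print(np.round(s["R"],3).tolist(),np.round(s["t"],3))
    else: print(np.round(s["hand_eye"],3).tolist())
E
```

```text
pics
{'time': np.float64(0.0), 'joint_positions': array([-1.37 ,  0.088,  1.372, -0.   ,  1.684, -0.103]), 'qvel': array([ 0.002, -0.001,  0.002,  0.001, -0.   ,  0.   ]), 'joint_torque': array([ 0.0000e+00, -3.4018e+01, -3.0243e+01,  7.2000e-02,  3.3000e-02,
       -0.0000e+00]), 'tool_pos': array([ 0.164, -0.524,  0.215]), 'ee_rot': array([-3.139, -0.   ,  0.304]), 'wrist_force': array([-0.488, -0.651, -0.103]), 'wrist_torque': array([-0.025, -0.004,  0.008]), 'width': np.float64(0.094)}
scene 1 [[456.5, 0.0, 319.3], [0.0, 456.5, 195.2], [0.0, 0.0, 1.0]] [-0.0239  0.      0.      0.      0.    ]
[[0.521, 0.853, -0.003], [0.483, -0.298, -0.823], [-0.703, 0.428, -0.568]] [-0.21  -0.255  1.667]
top 2 [[467.8, 0.0, 322.1], [0.0, 467.8, 207.9], [0.0, 0.0, 1.0]] [-0.1151  0.      0.      0.      0.    ]
[[0.019, -1.0, -0.002], [-0.985, -0.018, -0.172], [0.172, 0.005, -0.985]] [-0.114  0.548  1.099]
wrist 3 [[304.6, 0.0, 319.6], [0.0, 304.6, 196.4], [0.0, 0.0, 1.0]] [-0.0104  0.      0.      0.      0.    ]
[[0.001, -0.967, -0.255, 0.076], [1.0, 0.001, 0.0, -0.001], [-0.0, -0.255, 0.967, -0.168], [0.0, 0.0, 0.0, 1.0]]
```

View pics/scene0.png

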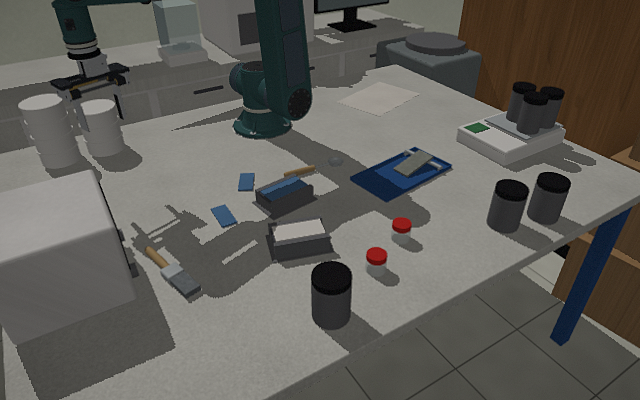

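View pics/top0.png

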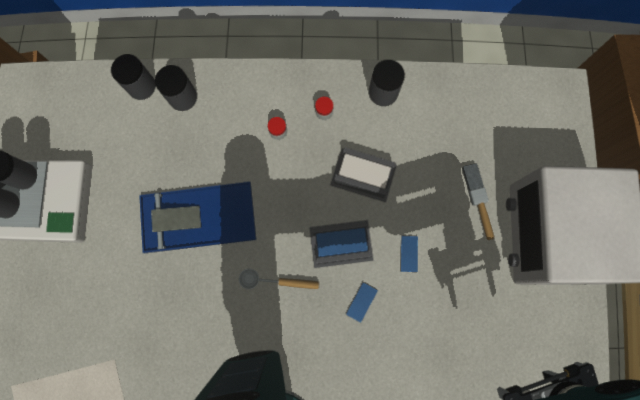

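View pics/wrist0.png

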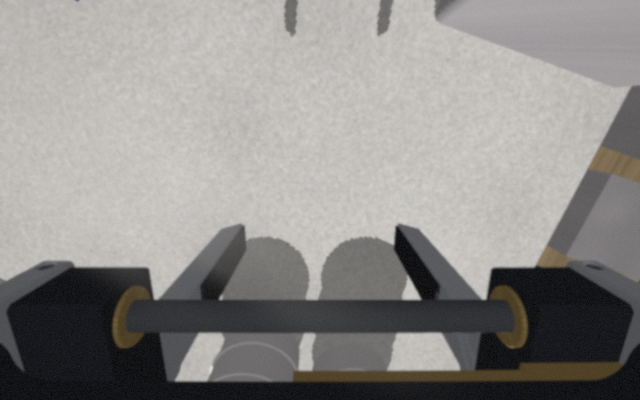

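```bash
cat > h.py <<'E'
from bench import get_obs,cams
import cv2,numpy as np
from scipy.spatial.transform import Rotation as Ro
def camRT(s,o=None):
    if "R" in s: return np.array(s["R"]),np.array(s["t"])
    H=np.array(s["hand_eye"]); T=np.eye(4);T[:3,:3]=Ro.from_euler('xyz',o["ee_rot"]).as_matrix();T[:3,3]=o["tool_pos"]
    C=np.linalg.inv(T@H); return C[:3,:3],C[:3,3]
def back(s,px,z,o=None):
    R,t=camRT(s,o); px=np.atleast_2d(np.array(px,float))
    u=cv2.undistortPoints(px[:,None],np.array(s["intrinsics"]),np.array(s["dist"]))[:,0]
    d=np.c_[u,np.ones(len(u))]@R; c=-R.T@t
    return c+d*((z-c[2])/d[:,2])[:,None]
def proj(s,X,o=None):
    R,t=camRT(s,o); return cv2.projectPoints(np.atleast_2d(X).astype(float),cv2.Rodrigues(R)[0],t,np.array(s["intrinsics"]),np.array(s["dist"]))[0][:,0]
def rect(s,region,z,o=None):
    c=max(cv2.findContours(region.astype(np.uint8),cv2.RETR_EXTERNAL,cv2.CHAIN_APPROX_NONE)[0],key=cv2.contourArea)[:,0].astype(float)
    P=back(s,c,z,o)[:,:2]*1000
    (cx,cy),(w,h),a=cv2.minAreaRect(P.astype(np.float32))
    if w<h: w,h,a=h,w,a-90   # a: direction of long side
    return np.round([cx,cy,w,h,a],1)
def crop(s,x,y,w,h,f,name):
    im=s["frame"][y:y+h,x:x+w,::-1]; cv2.imwrite("pics/"+name,cv2.resize(im,None,fx=f,fy=f,interpolation=cv2.INTER_CUBIC))
E
python3 - <<'E'
from h import *
s=cams.snapshot("top")
for q,z in [("white_tile",.046),("blue_tile",.046),("grey_tile",.024),("tray",.013),("rest_a",.045),("pot_1",.05)]:
    for d in cams.outline_of(s,q):
        print(q,round(d["conf"],2),np.round(d["centre"]),d["region"].sum(),rect(s,d["region"],z))
crop(s,300,130,110,140,5,"c1.png")
crop(s,130,170,140,90,5,"c2.png")
s=cams.snapshot("scene")
crop(s,230,130,110,140,5,"c3.png")
crop(s,345,140,120,70,6,"c4.png")
E
```

```text
white_tile 0.57 [366. 170.] 999 [ 646.6 -208.2  118.7   55.1   72.8]
blue_tile 0.97 [338. 242.] 1131 [ 468.5 -153.2  119.9   56.4  -81.9]
blue_tile 0.7 [409. 254.] 615 [ 442.  -317.2   86.8   42.4   -2.2]
blue_tile 0.59 [359. 304.] 609 [ 324.5 -200.3   87.3   41.   -27.4]
grey_tile 0.58 [175. 218.] 1084 [521.2 265.7 126.7  57.5 -84.9]
tray 0.56 [207. 218.] 5431 [527.3 214.8 295.1 153.  -82.4]
rest_a 0.83 [363. 178.] 1380 [ 638.2 -205.4  146.1  106.9   74.8]
rest_a 0.79 [340. 256.] 1146 [ 464.5 -151.9  142.6  100.1  -81.6]
pot_1 0.86 [277. 128.] 332 [754.2  14.   56.5  45.7   2.5]
pot_1 0.7 [321. 108.] 357 [ 808.7 -105.4   59.9   43.6    1. ]
```

View pics/c1.png

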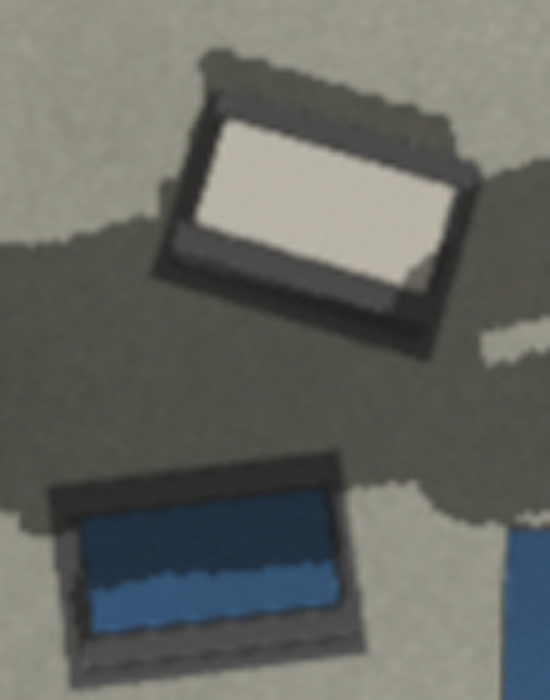

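View pics/c2.png

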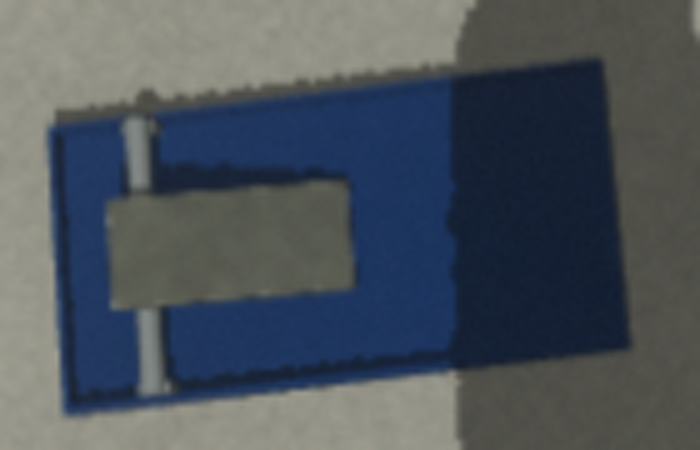

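View pics/c3.png

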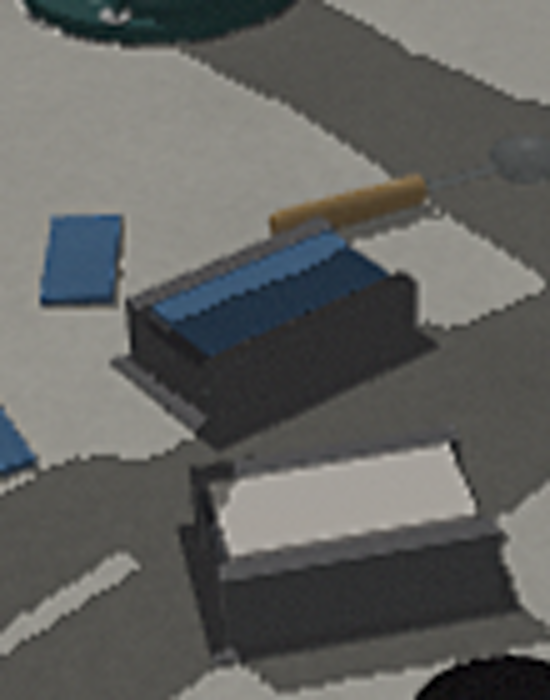

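View pics/c4.png

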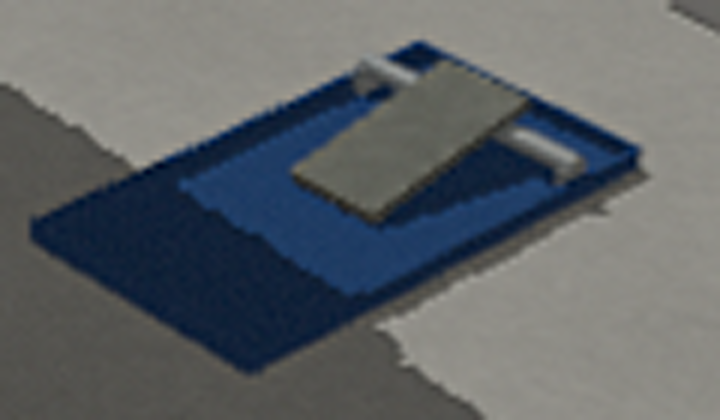

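Pots aside, the blue candidates in the top view are (338,242), 120 mm long on a rest, and two 87 mm ones at (409,254) and (359,304). The one on the rest is the largest and has the stated size, so it's the one meant (crop c1 confirms this). The tray's bar end points to world +y. I still need a close-up to tell which ends of the rests have the lip.

```bash
python3 -m crank '[{"tx":5.28,"ty":-1.22,"tz":0.4,"grip":0},{"tx":5.28,"ty":-1.22,"tz":0.4,"grip":0},{"tx":5.28,"ty":-1.22,"tz":0.4,"grip":0},{"tx":5.28,"ty":-1.22,"tz":0.4,"grip":0},{"tx":5.28,"ty":-1.22,"tz":0.4,"grip":0},{"tx":5.28,"ty":-1.22,"tz":0.4,"grip":0,"twist":-9},{"twist":-10,"tx":5.0,"ty":0.3,"grip":0},{"twist":-10,"tx":5.0,"ty":0.3,"grip":0},{"twist":-10,"tx":2,"ty":4,"grip":0},{"twist":-10,"tx":0,"ty":5,"grip":0},{"twist":-6.4,"grip":0},{"grip":0}]'
cat >> h.py <<'E'
def to(x,y,z,yawdeg=None):
    o=get_obs(); p=o["tool_pos"]*1000; R=Ro.from_euler('xyz',o["ee_rot"]).as_matrix()
    d=R.T@(np.array([x,y,z])-p)/10; yw=np.degrees(o["ee_rot"][2])
    print("t",round(float(o["time"]),2),"tcp",np.round(p,1),"yaw",round(yw,1),"rp",np.round(o["ee_rot"][:2],3),"F",np.round(o["wrist_force"],1),"w",round(float(o["width"])*1000,1))
    print("need tx,ty,tz cm",np.round(d,2), "" if yawdeg is None else "twist %.1f"%(yw-yawdeg))
E
python3 -c "
from h import *
to(633,-251,90,72.8)
o=get_obs();s=cams.snapshot('wrist');cv2.imwrite('pics/w1.png',s['frame'][:,:,::-1])"
```

```text
t 0.55 tcp [ 164.5 -524.8  216.5] yaw 17.4 rp [ 3.141 -0.   ] F [ 0.1 -0.1  0.5] w 93.9
need tx,ty,tz cm [ 52.89 -12.12  12.65] twist -55.4invalid input at $[0]: expected keys tx, ty, tz, twist, grip
```

View pics/w1.png

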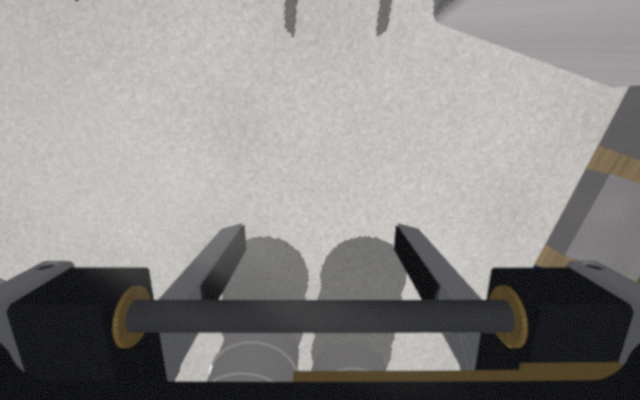

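All keys are needed in every row.

```bash
python3 -m crank '[{"tx":5.28,"ty":-1.22,"tz":0.4,"twist":0,"grip":0},{"tx":5.28,"ty":-1.22,"tz":0.4,"twist":0,"grip":0},{"tx":5.28,"ty":-1.22,"tz":0.4,"twist":0,"grip":0},{"tx":5.28,"ty":-1.22,"tz":0.4,"twist":0,"grip":0},{"tx":5.28,"ty":-1.22,"tz":0.4,"twist":0,"grip":0},{"tx":5.28,"ty":-1.22,"tz":0.4,"twist":-9,"grip":0},{"tx":5,"ty":0.3,"tz":0,"twist":-10,"grip":0},{"tx":5,"ty":0.3,"tz":0,"twist":-10,"grip":0},{"tx":2,"ty":4,"tz":0,"twist":-10,"grip":0},{"tx":0,"ty":5,"tz":0,"twist":-10,"grip":0},{"tx":0,"ty":0,"tz":0,"twist":-6.4,"grip":0},{"tx":0,"ty":0,"tz":0,"twist":0,"grip":0}]'
python3 -c "
from h import *
to(633,-251,90,72.8)
o=get_obs();s=cams.snapshot('wrist');cv2.imwrite('pics/w2.png',s['frame'][:,:,::-1])"
```

```text
time: 2.1
tool_pos: [0.6177, -0.3543, 0.1911]
ee_rot: [-3.14, -0.0, 1.269]
wrist_force: [0.6, -0.8, -0.1]
width: 0.0004
t 2.1 tcp [ 617.7 -354.3  191.1] yaw 72.7 rp [-3.14 -0.  ] F [ 0.6 -0.8 -0.1] w 0.4
need tx,ty,tz cm [10.31 -1.59 10.12] twist -0.1
```

View pics/w2.png

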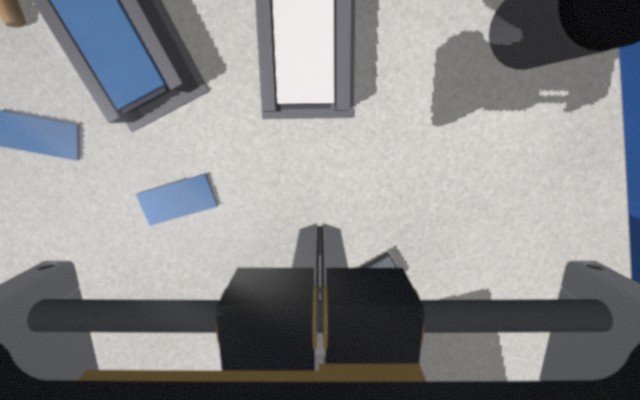

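```bash
python3 -m crank '[{"tx":4,"ty":-0.8,"tz":0,"twist":0,"grip":0},{"tx":3,"ty":-0.8,"tz":0,"twist":0,"grip":0},{"tx":0,"ty":0,"tz":0,"twist":0,"grip":0}]'
python3 -c "
from h import *
to(633,-251,90,72.8)
o=get_obs();s=cams.snapshot('wrist');cv2.imwrite('pics/w3.png',s['frame'][:,:,::-1])
crop(s,200,0,240,240,3,'w3c.png')
for d in cams.outline_of(s,'white_tile'): print(d['conf'],rect(s,d['region'],.046,o))
for d in cams.outline_of(s,'blue_tile'): print(d['conf'],rect(s,d['region'],.046,o))
"
```

```text
time: 2.52
tool_pos: [0.6229, -0.2804, 0.1944]
ee_rot: [3.139, 0.0, 1.272]
wrist_force: [0.3, -0.8, 0.5]
width: 0.0003
t 2.52 tcp [ 622.9 -280.4  194.4] yaw 72.9 rp [3.139 0.   ] F [ 0.3 -0.8  0.5] w 0.3
need tx,ty,tz cm [ 3.1   0.07 10.44] twist 0.1
0.95 [ 648.3 -208.5  120.    55.8   73.6]
0.67 [ 470.  -310.8   81.6   38.4   -1.5]
0.65 [ 471.5 -152.8  120.7   59.2  -81.5]
0.6 [ 363.1 -206.    82.8   39.1  -28.2]
```

View pics/w3.png

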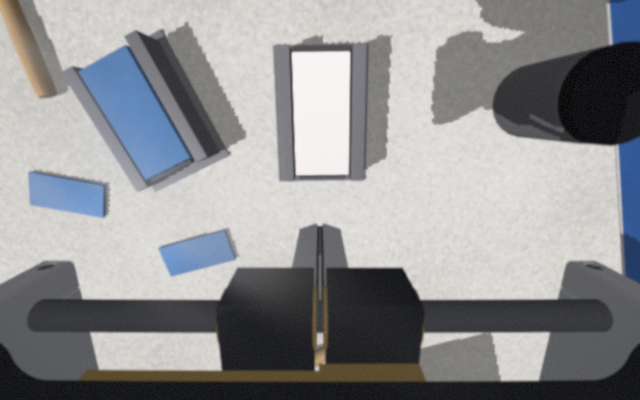

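View pics/w3c.png

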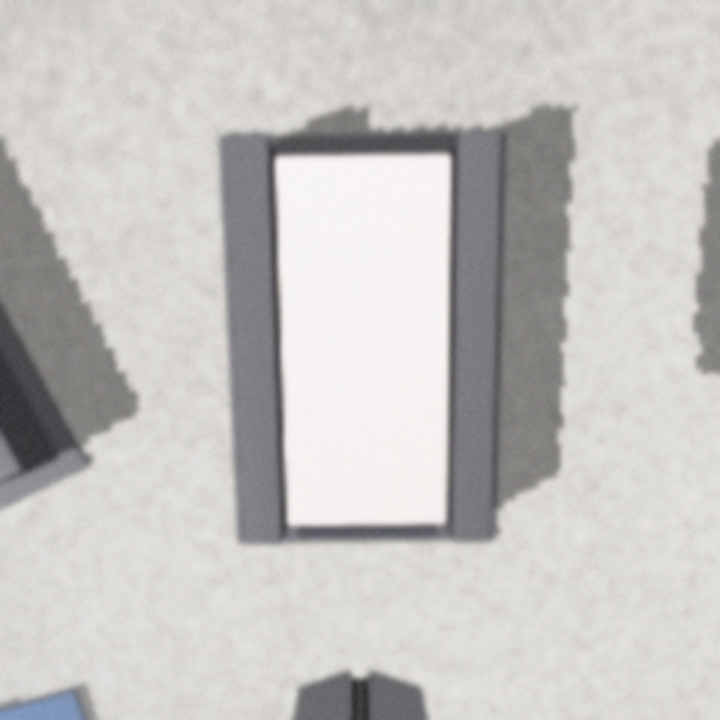

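The lip strip shows at the near (-y) end of the white rest (crop (370,532)). The far end has a dark open gap. So the foot is at -y and the head at +y. The wrist view and the top view agree within 2 mm. Next I press the foot.

```bash
python3 -c "
from h import *
to(635,-251.5,62,73.3)"
python3 -m crank '[{"tx":2,"ty":0,"tz":4.5,"twist":-0.4,"grip":0},{"tx":1.1,"ty":0.2,"tz":4.8,"twist":0,"grip":0},{"tx":0,"ty":0,"tz":2.9,"twist":0,"grip":0},{"tx":0,"ty":0,"tz":0.8,"twist":0,"grip":0},{"tx":0,"ty":0,"tz":0.3,"twist":0,"grip":0}]'
python3 -c "
from h import *
to(635,-251.5,38,73.3)"
```

```text
t 2.67 tcp [ 622.5 -283.4  193.4] yaw 72.7 rp [3.14e+00 1.00e-03] F [ 0.5  0.2 -0.2] w 0.1
need tx,ty,tz cm [ 3.43  0.23 13.13] twist -0.6
time: 3.3
tool_pos: [0.6341, -0.2547, 0.06]
ee_rot: [3.141, 0.0, 1.276]
wrist_force: [1.1, 0.3, 0.1]
width: 0.0008
t 3.3 tcp [ 634.1 -254.7   60. ] yaw 73.1 rp [3.141 0.   ] F [1.1 0.3 0.1] w 0.8
need tx,ty,tz cm [ 0.33 -0.    2.2 ] twist -0.2
```

```bash
python3 -m crank '[{"tx":0.2,"ty":0,"tz":0.3,"twist":0,"grip":0},{"tx":0,"ty":0,"tz":0.3,"twist":0,"grip":0},{"tx":0,"ty":0,"tz":0.3,"twist":0,"grip":0},{"tx":0,"ty":0,"tz":0.3,"twist":0,"grip":0},{"tx":0,"ty":0,"tz":0.3,"twist":0,"grip":0}]'
python3 -c "
from h import *
to(635,-251.5,38,73.3)"
```

```text
time: 3.92
tool_pos: [0.6353, -0.2526, 0.0453]
ee_rot: [3.138, 0.001, 1.277]
wrist_force: [2.1, -3.1, 4.3]
width: 0.0006
t 3.92 tcp [ 635.3 -252.6   45.3] yaw 73.2 rp [3.138e+00 1.000e-03] F [ 2.1 -3.1  4.3] w 0.6
need tx,ty,tz cm [ 0.1  -0.07  0.73] twist -0.1
```

```bash
python3 -m crank '[{"tx":0,"ty":0,"tz":0.25,"twist":0,"grip":0},{"tx":0,"ty":0,"tz":0.2,"twist":0,"grip":0},{"tx":0,"ty":0,"tz":0.1,"twist":0,"grip":0}]'
python3 -m crank '[{"tx":0,"ty":0,"tz":0.1,"twist":0,"grip":0}]'
```

```text
time: 4.3
tool_pos: [0.6348, -0.2513, 0.0388]
ee_rot: [3.141, -0.0, 1.278]
wrist_force: [2.3, -2.4, 3.2]
width: 0.0007
time: 4.42
tool_pos: [0.6349, -0.2514, 0.0385]
ee_rot: [3.141, -0.0, 1.278]
wrist_force: [1.7, -1.9, 6.5]
width: 0.0003
```

```bash
python3 -m crank '[{"tx":0,"ty":0,"tz":0.1,"twist":0,"grip":0}]'
python3 -m crank '[{"tx":0,"ty":0,"tz":0.1,"twist":0,"grip":0}]'
```

```text
time: 4.55
tool_pos: [0.635, -0.2514, 0.0384]
ee_rot: [3.14, -0.0, 1.278]
wrist_force: [0.8, -0.9, 9.0]
width: 0.0004
time: 4.68
tool_pos: [0.6351, -0.2515, 0.0382]
ee_rot: [3.14, -0.0, 1.278]
wrist_force: [0.2, -0.7, 12.0]
width: 0.0002
```

```bash
python3 -m crank '[{"tx":0,"ty":0,"tz":-0.6,"twist":0,"grip":0},{"tx":0,"ty":0,"tz":-2,"twist":0,"grip":1},{"tx":0,"ty":0,"tz":-4,"twist":0,"grip":1},{"tx":2,"ty":0,"tz":-4,"twist":0,"grip":1},{"tx":2,"ty":0,"tz":-1,"twist":0,"grip":1},{"tx":0,"ty":0,"tz":0,"twist":0,"grip":1}]'
python3 -c "
from h import *
o=get_obs();s=cams.snapshot('wrist');cv2.imwrite('pics/w4.png',s['frame'][:,:,::-1])
s=cams.snapshot('scene');crop(s,230,160,130,110,6,'s4.png')"
```

```text
time: 5.42
tool_pos: [0.6464, -0.2114, 0.1521]
ee_rot: [-3.142, -0.0, 1.28]
wrist_force: [-1.2, -1.0, -0.4]
width: 0.047
```

View pics/w4.png

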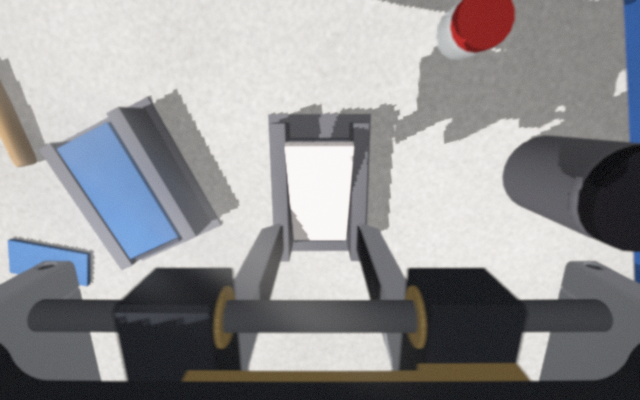

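View pics/s4.png

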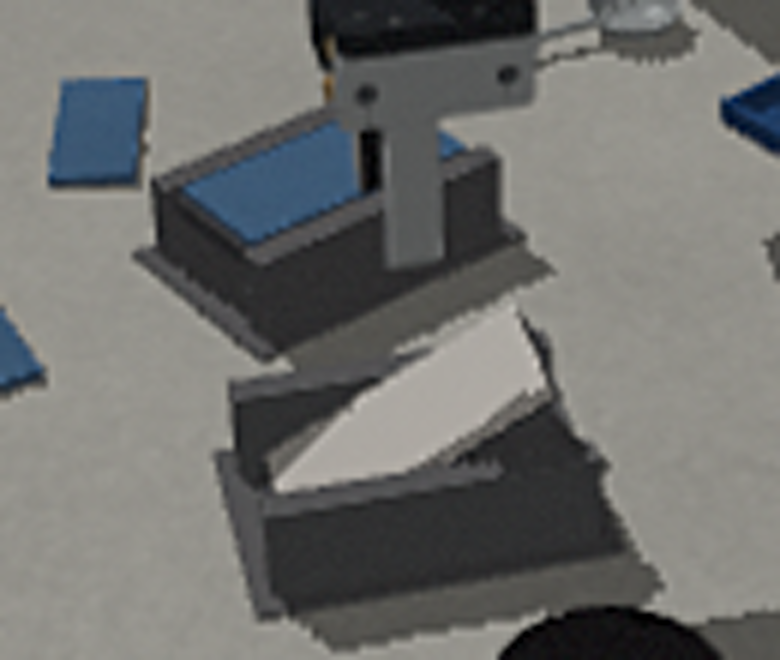

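```bash
cat >> h.py <<'E'
def tile_corners(c,yawdeg,slope):  # c mm underside centre; head(+x) up by slope; returns top corners head L,R foot L,R ; bottom too
    a=np.radians(yawdeg); u=np.array([np.cos(a)*np.cos(slope),np.sin(a)*np.cos(slope),np.sin(slope)])
    v=np.array([-np.sin(a),np.cos(a),0]); n=np.cross(u,v)
    return np.array([np.array(c)+60*i*u+28*j*v+8*n*k for k in(1,0) for i,j in((1,1),(1,-1),(-1,-1),(-1,1))])/1000
def draw(s,Cs,name,o=None,box=None,f=1):
    im=s["frame"][:,:,::-1].copy()
    x,y,w,h=box or (0,0,640,400)
    im=cv2.resize(im[y:y+h,x:x+w],None,fx=f,fy=f,interpolation=cv2.INTER_CUBIC)
    for C,col in Cs:
        p=(proj(s,C,o)-[x,y]+.5)*f
        for q in(p[:4],p[4:]): cv2.polylines(im,[np.round(q).astype(int)],True,col,1)
    cv2.imwrite("pics/"+name,im)
E
python3 -c "
from h import *
o=get_obs();s=cams.snapshot('wrist')
C=tile_corners((648,-208.5,38),73.3,.5)
print(np.round(proj(s,C,o),1))
for d in cams.outline_of(s,'white_tile'): print(d['conf'],d['centre'])
draw(s,[(C,(0,0,255))],'w5.png',o,(220,80,200,180),4)
to(648+50*.877*.2874,-208.5+50*.877*.958,68,73.3)
"
```

```text
[[285.2 144.8]
 [356.  144.8]
 [346.9 239.9]
 [294.2 239.9]
 [286.1 139.2]
 [355.1 139.2]
 [346.5 234.1]
 [294.7 234. ]]
0.57 [317.8, 186.9]
t 5.62 tcp [ 644.7 -213.3  149.1] yaw 73.2 rp [-3.137 -0.   ] F [ 0.  -0.2 -0.1] w 62.9
need tx,ty,tz cm [4.93 0.21 8.11] twist -0.1
```

View pics/w5.png

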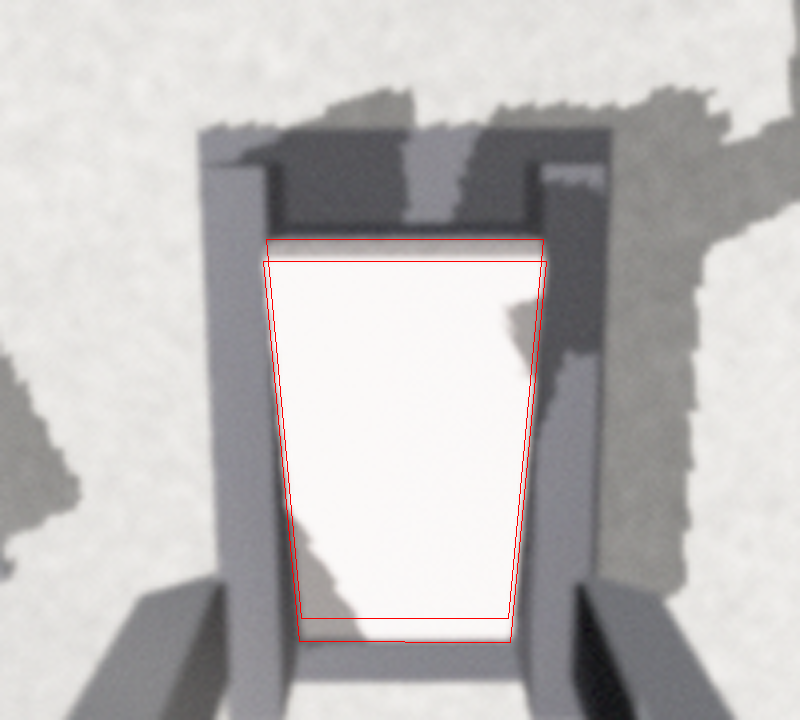

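```bash
python3 -c "
from h import *
to(659.8,-169.2,67,73.3)"
python3 -m crank '[{"tx":2.5,"ty":0.15,"tz":0,"twist":0,"grip":1},{"tx":2.1,"ty":0,"tz":2,"twist":0,"grip":1},{"tx":0,"ty":0,"tz":3,"twist":0,"grip":1},{"tx":0,"ty":0,"tz":2,"twist":0,"grip":1},{"tx":0,"ty":0,"tz":0.6,"twist":0,"grip":1},{"tx":0,"ty":0,"tz":0,"twist":0,"grip":1}]'
python3 -c "
from h import *
to(659.8,-169.2,67,73.3)"
```

```text
t 5.62 tcp [ 644.7 -213.3  149.1] yaw 73.2 rp [-3.137 -0.   ] F [ 0.  -0.2 -0.1] w 62.9
need tx,ty,tz cm [4.65 0.21 8.21] twist -0.1
time: 6.38
tool_pos: [0.6607, -0.1696, 0.0756]
ee_rot: [-3.141, 0.0, 1.278]
wrist_force: [-0.1, -0.5, -0.3]
width: 0.094
t 6.38 tcp [ 660.7 -169.6   75.6] yaw 73.2 rp [-3.141  0.   ] F [-0.1 -0.5 -0.3] w 94.0
need tx,ty,tz cm [ 0.01 -0.1   0.86] twist -0.1
```

```bash
python3 -m crank '[{"tx":0,"ty":-0.05,"tz":0.8,"twist":0,"grip":1},{"tx":0,"ty":0,"tz":0,"twist":0,"grip":0.5},{"tx":0,"ty":0,"tz":0,"twist":0,"grip":0.5},{"tx":0,"ty":0,"tz":0,"twist":0,"grip":0.5},{"tx":0,"ty":0,"tz":0,"twist":0,"grip":0.5},{"tx":0,"ty":0,"tz":0,"twist":0,"grip":0.5}]'
python3 -c "
from h import *
to(659.8,-169.2,67,73.3)
o=get_obs();s=cams.snapshot('wrist')
crop(s,180,60,280,280,2,'w6.png')"
```

```text
time: 7.12
tool_pos: [0.6602, -0.1696, 0.0682]
ee_rot: [3.142, 0.0, 1.278]
wrist_force: [-1.1, 0.9, 1.4]
width: 0.0555
t 7.12 tcp [ 660.2 -169.6   68.2] yaw 73.2 rp [3.142 0.   ] F [-1.1  0.9  1.4] w 55.5
need tx,ty,tz cm [ 0.03 -0.05  0.12] twist -0.1
```

View pics/w6.png

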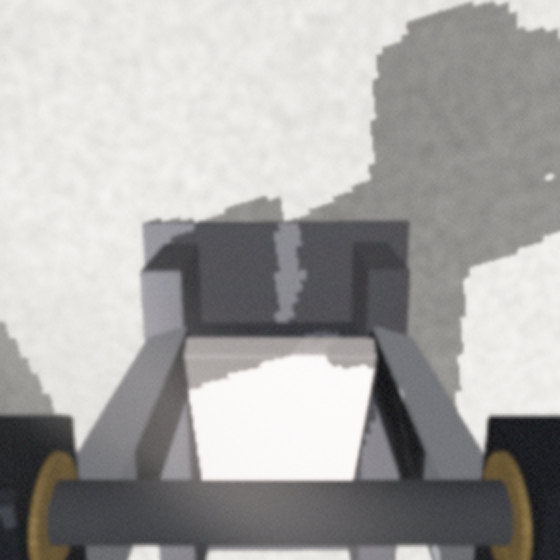

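```bash
python3 -m crank '[{"tx":0,"ty":0,"tz":-0.5,"twist":0,"grip":0.5},{"tx":0,"ty":0,"tz":-1.5,"twist":0,"grip":0.5},{"tx":0,"ty":0,"tz":-3,"twist":0,"grip":0.5},{"tx":0,"ty":0,"tz":-3,"twist":0,"grip":0.5},{"tx":0,"ty":0,"tz":-2,"twist":0,"grip":0.5},{"tx":0,"ty":0,"tz":0,"twist":0,"grip":0.5}]'
python3 -c "
from h import *
to(659.8,-169.2,67,73.3)
o=get_obs();s=cams.snapshot('wrist')
crop(s,180,60,280,280,2,'w7.png')
s=cams.snapshot('scene');crop(s,230,90,160,150,5,'s7.png')
s=cams.snapshot('top');crop(s,130,170,140,90,5,'t7.png')
for q,z in [('grey_tile',.024),('tray',.013)]:
    for d in cams.outline_of(s,q):
        print(q,round(d['conf'],2),np.round(d['centre']),d['region'].sum(),rect(s,d['region'],z))
"
```

```text
time: 7.92
tool_pos: [0.6615, -0.1699, 0.171]
ee_rot: [3.136, 0.0, 1.278]
wrist_force: [0.1, 0.7, -1.4]
width: 0.0555
t 7.92 tcp [ 661.5 -169.9  171. ] yaw 73.2 rp [3.136 0.   ] F [ 0.1  0.7 -1.4] w 55.5
need tx,ty,tz cm [ 0.02 -0.23 10.4 ] twist -0.1
grey_tile 0.59 [178. 217.] 1094 [520.3 265.6 126.7  58.4 -84.2]
tray 0.78 [205. 217.] 5436 [526.6 214.2 294.3 151.3 -81.9]
```

View pics/w7.png

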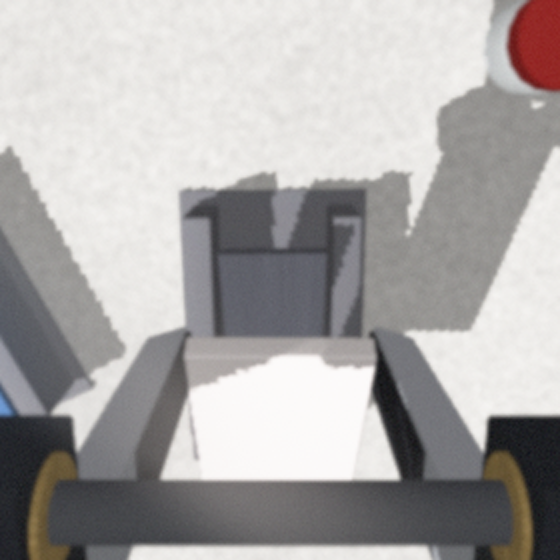

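View pics/s7.png

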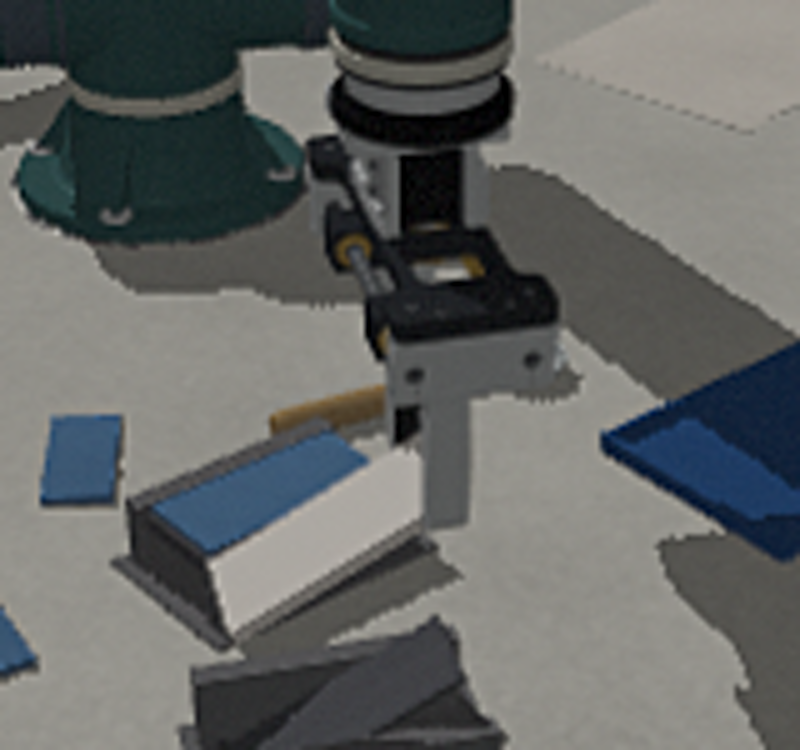

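View pics/t7.png

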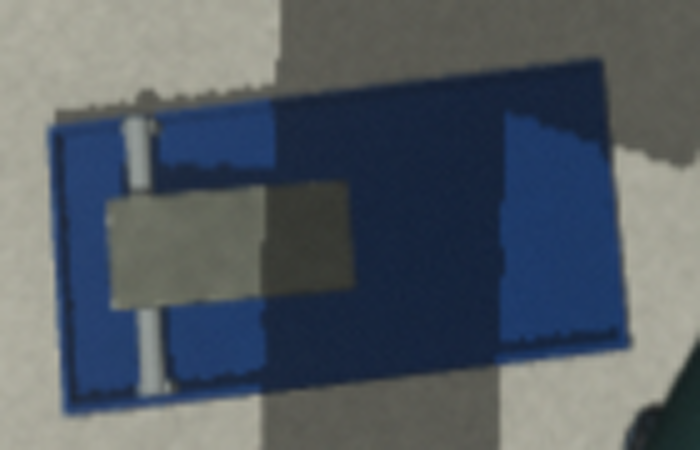

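```bash
cat > grey.py <<'E'
from h import *
from scipy.optimize import least_squares
st=cams.snapshot("top")
a=np.array([[107,198],[347,180],[355,288],[112,310]])
px=(a+.5)/5-.5+[130,170]
# tile x_head dir yaw ~97.6: head L (j=+1: v=-sin.. => -x world => image lower) 
px=px[[3,0,1,2]]
def zc(s): return 4+60*np.sin(s)
def f(p): return (proj(st,tile_corners((p[0],p[1],zc(.2)),p[2],.2)[:4])-px).ravel()
r=least_squares(f,[521,265,97]); print(np.round(r.x,1),np.round(r.fun,2))
C=tile_corners((r.x[0],r.x[1],zc(.2)),r.x[2],.2)
draw(st,[(C,(0,0,255))],"g_t.png",None,(130,170,140,90),5)
ss=cams.snapshot("scene")
draw(ss,[(C,(0,0,255))],"g_s.png",None,(345,140,120,70),6)
# tray outer corners at z=13 top rim, from crop
b=np.array([[50,125],[603,58],[631,347],[66,413]]);bp=(b+.5)/5-.5+[130,170]
T=back(st,bp,.013)[:,:2]*1000
print(np.round(T,1)); c=T.mean(0); d=(T[0]+T[3]-T[1]-T[2])/2; print("tray c",np.round(c,1),"len",np.linalg.norm(d),"ang",np.degrees(np.arctan2(d[1],d[0])))
E
python3 grey.py
```

```text
[520.4 266.3  97.8] [ 0.09 -0.25 -0.13  0.19  0.02  0.02  0.02  0.04]
[[582.3 369. ]
 [622.   81.4]
 [473.9  60.7]
 [433.8 348.1]]
tray c [528.  214.8] len 290.2523159084864 ang 97.89521750554273
```

```bash
cd pics; python3 -c "
import cv2,numpy as np
a=cv2.imread('g_t.png');b=cv2.imread('g_s.png');h=max(a.shape[1],b.shape[1])
p=lambda i:cv2.copyMakeBorder(i,0,0,0,h-i.shape[1],0)
m=np.vstack([p(a),p(b)]);cv2.imwrite('g.png',cv2.resize(m,None,fx=.69,fy=.69))"
```

```text
(no output)
```

View pics/g.png

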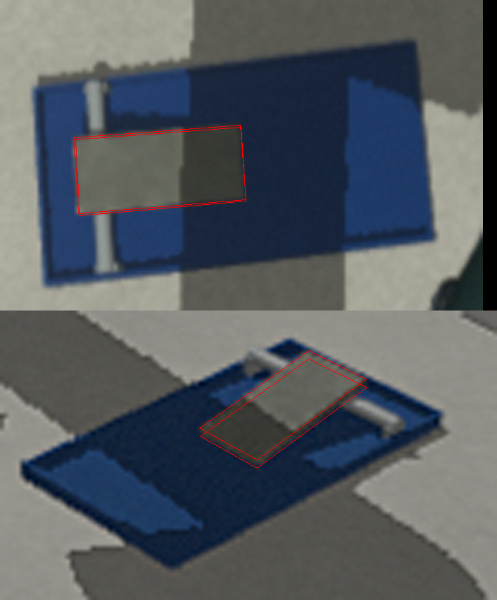

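The fitted grey tile outline matches in both the top and scene views. The tray centre is (528,215) with the bar direction at 97.9°. I now carry the white tile over.

```bash
python3 -m crank '[{"tx":2,"ty":-1.4,"tz":0,"twist":0,"grip":0.5},{"tx":4,"ty":-2.8,"tz":0,"twist":0,"grip":0.5},{"tx":4.5,"ty":-3.1,"tz":0,"twist":0,"grip":0.5},{"tx":4.5,"ty":-3.1,"tz":0,"twist":0,"grip":0.5},{"tx":4.5,"ty":-3.1,"tz":0,"twist":0,"grip":0.5},{"tx":4.5,"ty":-3.1,"tz":0,"twist":0,"grip":0.5},{"tx":4.5,"ty":-3.1,"tz":0,"twist":0,"grip":0.5},{"tx":4,"ty":-2.8,"tz":0,"twist":0,"grip":0.5},{"tx":2.5,"ty":-2,"tz":0,"twist":-8,"grip":0.5},{"tx":1,"ty":-1,"tz":0,"twist":-8,"grip":0.5},{"tx":0,"ty":0,"tz":0,"twist":-8,"grip":0.5},{"tx":0,"ty":0,"tz":0,"twist":0,"grip":0.5}]'
python3 -c "
from h import *
to(521.1,261,100,97.8)"
```

```text
time: 9.78
tool_pos: [0.5181, 0.2479, 0.1675]
ee_rot: [-3.141, 0.0, 1.695]
wrist_force: [0.3, -1.4, -2.5]
width: 0.0555
t 9.78 tcp [518.1 247.9 167.5] yaw 97.1 rp [-3.141  0.   ] F [ 0.3 -1.4 -2.5] w 55.5
need tx,ty,tz cm [1.27 0.46 6.75] twist -0.7
```

```bash
python3 -m crank '[{"tx":0.7,"ty":0.25,"tz":2,"twist":-0.7,"grip":0.5},{"tx":0.6,"ty":0.2,"tz":3,"twist":0,"grip":0.5},{"tx":0,"ty":0,"tz":1.7,"twist":0,"grip":0.5},{"tx":0,"ty":0,"tz":0,"twist":0,"grip":0.5}]'
python3 -c "
from h import *
to(521.1,261,68,97.8)
o=get_obs();s=cams.snapshot('wrist')
G=tile_corners((520.4,266.3,15.9),97.8,.2)
draw(s,[(G,(0,0,255))],'w8.png',o,(140,0,380,330),2)
s=cams.snapshot('scene');draw(s,[(G,(0,0,255))],'s8.png',None,(330,90,160,130),5)
"
```

```text
time: 10.28
tool_pos: [0.5198, 0.2605, 0.0981]
ee_rot: [-3.136, 0.001, 1.708]
wrist_force: [0.8, -1.1, -0.8]
width: 0.0554
t 10.28 tcp [519.8 260.5  98.1] yaw 97.9 rp [-3.136e+00  1.000e-03] F [ 0.8 -1.1 -0.8] w 55.4
need tx,ty,tz cm [0.04 0.15 3.01] twist 0.1
```

View pics/w8.png

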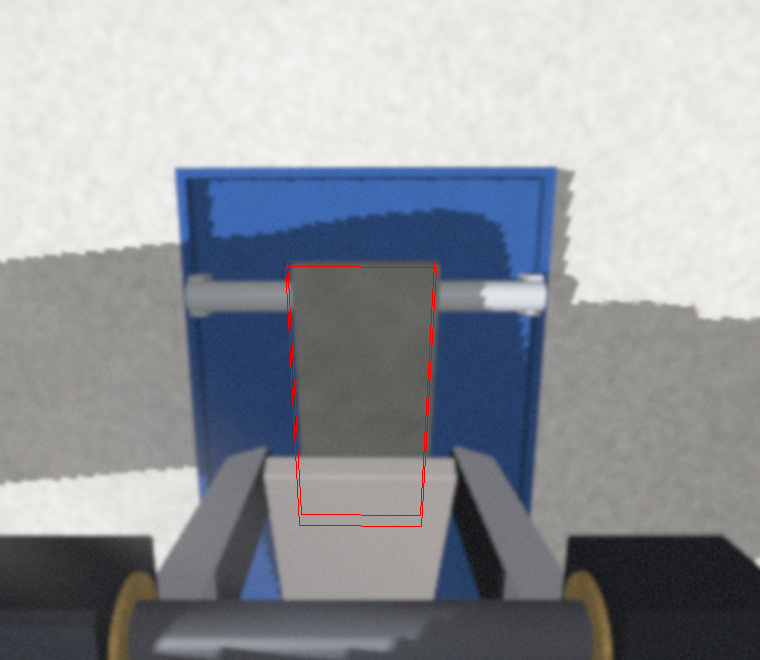

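View pics/s8.png

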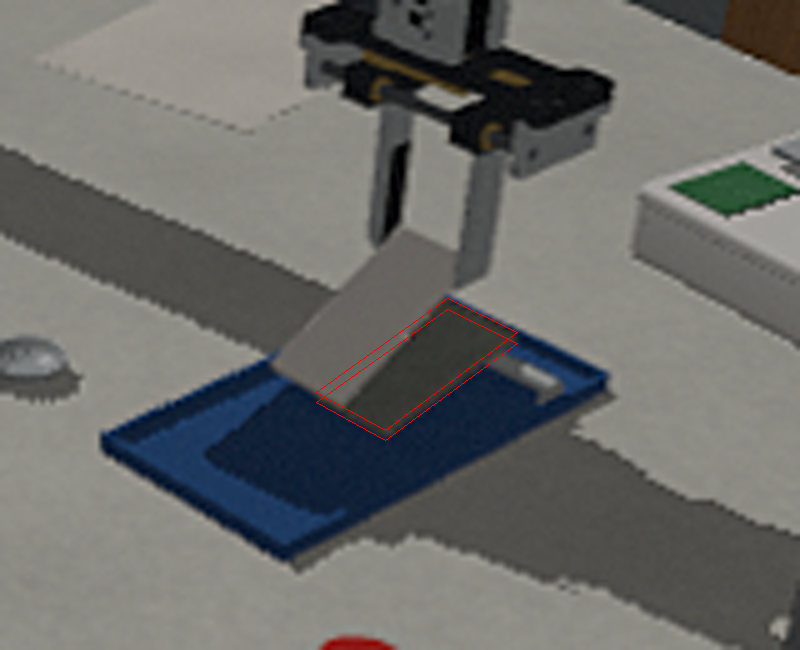

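```bash
python3 -m crank '[{"tx":0.05,"ty":0.15,"tz":1.2,"twist":0,"grip":0.5},{"tx":0,"ty":0,"tz":1,"twist":0,"grip":0.5},{"tx":0,"ty":0,"tz":0.6,"twist":0,"grip":0.5},{"tx":0,"ty":0,"tz":0.2,"twist":0,"grip":0.5},{"tx":0,"ty":0,"tz":0,"twist":0,"grip":0.5}]'
python3 -c "
from h import *
to(521.1,261,63,97.8)
o=get_obs();s=cams.snapshot('wrist')
G=tile_corners((520.4,266.3,15.9),97.8,.2)
draw(s,[(G,(0,0,255))],'w9.png',o,(220,0,220,280),3)
"
```

```text
time: 11.0
tool_pos: [0.5226, 0.2619, 0.0708]
ee_rot: [-3.141, 0.0, 1.709]
wrist_force: [0.5, 0.3, -2.0]
width: 0.0559
t 11.0 tcp [522.6 261.9  70.8] yaw 97.9 rp [-3.141  0.   ] F [ 0.5  0.3 -2. ] w 55.9
need tx,ty,tz cm [-0.07 -0.16  0.78] twist 0.1
```

View pics/w9.png

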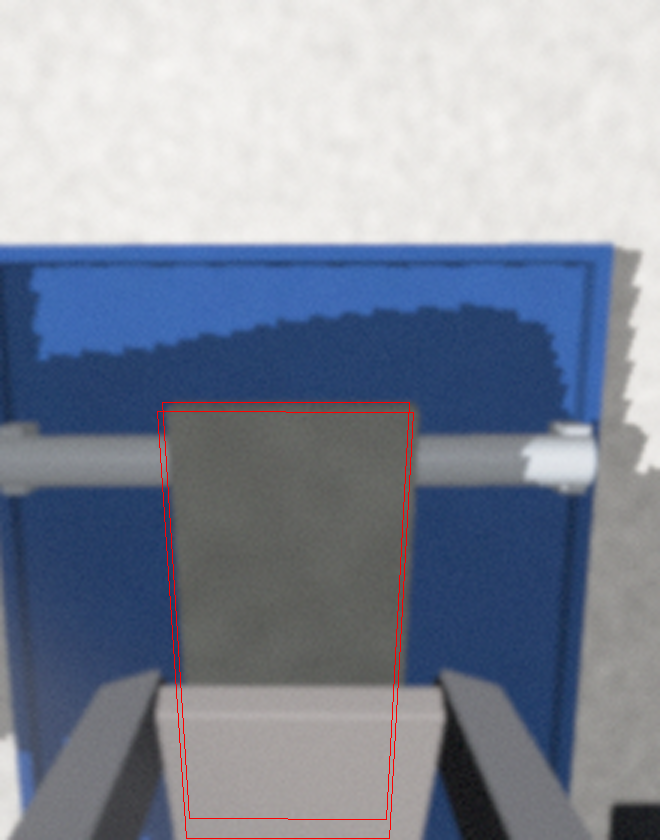

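```bash
python3 -m crank '[{"tx":-0.05,"ty":-0.17,"tz":0.4,"twist":0,"grip":0.5},{"tx":0,"ty":0,"tz":0,"twist":0,"grip":0.5},{"tx":0,"ty":0,"tz":0,"twist":0,"grip":0.5}]'
python3 -c "
from h import *
to(521.1,261,63,97.8)
o=get_obs();s=cams.snapshot('wrist')
G=tile_corners((520.4,266.3,15.9),97.8,.2)
draw(s,[(G,(0,0,255))],'w10.png',o,(220,0,220,280),3)
to(521.1,261,63,97.8)
"
```

```text
time: 11.42
tool_pos: [0.5211, 0.2612, 0.067]
ee_rot: [3.141, 0.0, 1.709]
wrist_force: [0.2, 0.5, -1.1]
width: 0.0554
t 11.43 tcp [521.1 261.2  67. ] yaw 97.9 rp [3.141 0.   ] F [ 0.2  0.5 -1.1] w 55.4
need tx,ty,tz cm [-0.02  0.    0.4 ] twist 0.1
t 11.47 tcp [521.1 261.2  67.1] yaw 97.9 rp [3.141 0.   ] F [-0.1 -0.4 -2.1] w 55.6
need tx,ty,tz cm [-0.02 -0.    0.41] twist 0.1
```

View pics/w10.png

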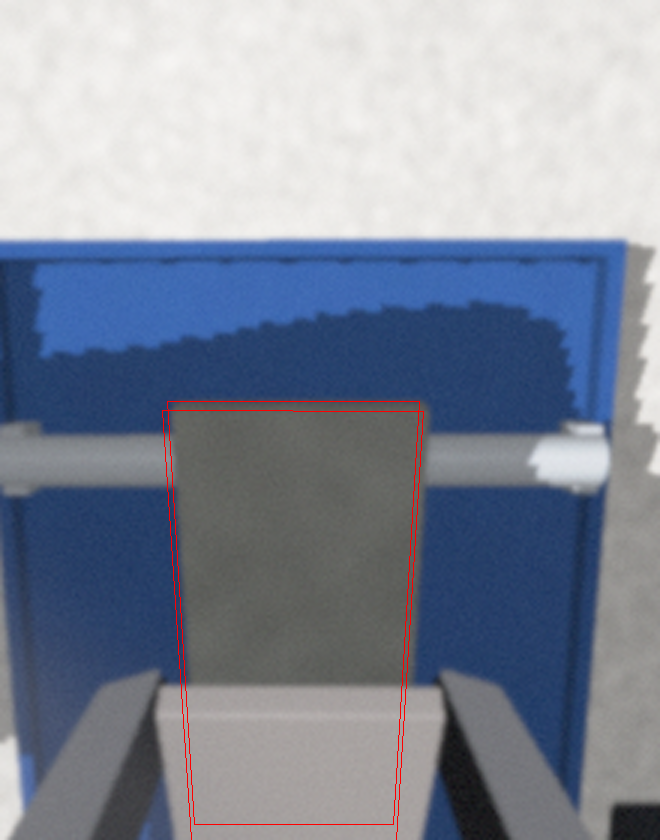

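```bash
python3 -m crank '[{"tx":0,"ty":0,"tz":0.2,"twist":0,"grip":0.5},{"tx":0,"ty":0,"tz":0.1,"twist":0,"grip":0.5}]'; python3 -m crank '[{"tx":0,"ty":0,"tz":0.1,"twist":0,"grip":0.5}]'; python3 -m crank '[{"tx":0,"ty":0,"tz":0.1,"twist":0,"grip":0.5}]'
```

```text
time: 11.72
tool_pos: [0.521, 0.2612, 0.0638]
ee_rot: [-3.142, 0.0, 1.709]
wrist_force: [-0.4, 0.3, -0.4]
width: 0.0556
time: 11.85
tool_pos: [0.521, 0.2614, 0.063]
ee_rot: [3.142, -0.0, 1.709]
wrist_force: [0.4, 0.9, -0.0]
width: 0.0557
time: 11.98
tool_pos: [0.5211, 0.2615, 0.0624]
ee_rot: [3.141, -0.001, 1.709]
wrist_force: [-0.6, 1.6, 1.7]
width: 0.0557
```

```bash
python3 -m crank '[{"tx":0.13,"ty":0,"tz":0.22,"twist":0,"grip":0.5}]'; python3 -m crank '[{"tx":0.13,"ty":0,"tz":0.22,"twist":0,"grip":0.5}]'; python3 -m crank '[{"tx":0.13,"ty":0,"tz":0.24,"twist":0,"grip":0.5}]';
python3 -c "
from h import *
s=cams.snapshot('wrist');crop(s,220,0,220,280,2,'w11.png')
s=cams.snapshot('scene');crop(s,330,90,160,130,5,'s11.png')"
```

```text
time: 12.1
tool_pos: [0.521, 0.2627, 0.0604]
ee_rot: [3.141, -0.0, 1.709]
wrist_force: [-1.7, 0.7, 1.4]
width: 0.0561
time: 12.22
tool_pos: [0.5207, 0.264, 0.0578]
ee_rot: [3.141, -0.0, 1.709]
wrist_force: [-1.4, 1.7, 2.0]
width: 0.0559
time: 12.35
tool_pos: [0.5205, 0.2653, 0.0552]
ee_rot: [3.141, -0.0, 1.709]
wrist_force: [-0.7, 2.1, 2.2]
width: 0.0559
```

View pics/s11.png

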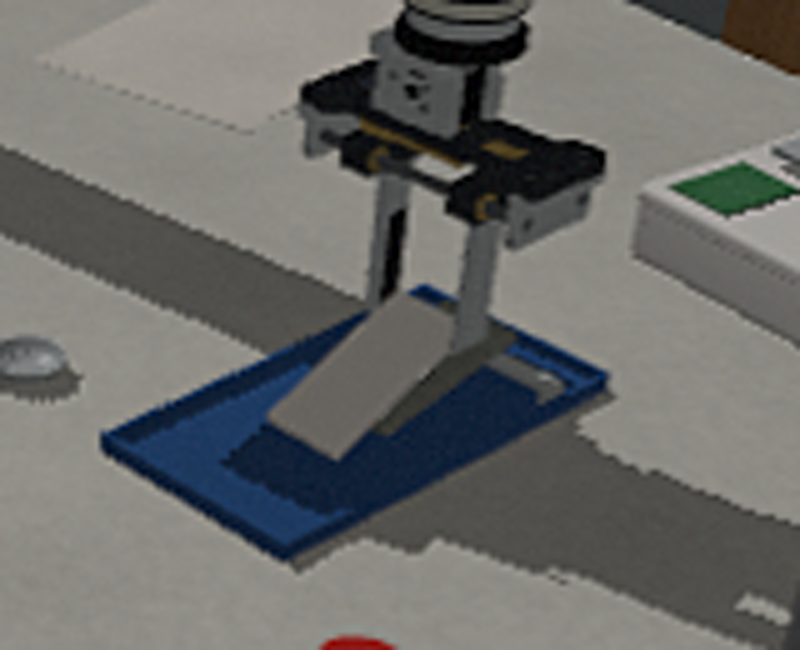

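```bash
python3 -m crank '[{"tx":0.12,"ty":0,"tz":0.24,"twist":0,"grip":0.5},{"tx":0.11,"ty":0,"tz":0.25,"twist":0,"grip":0.5},{"tx":0.1,"ty":0,"tz":0.25,"twist":0,"grip":0.5},{"tx":0.1,"ty":0,"tz":0.25,"twist":0,"grip":0.5}]'; python3 -m crank '[{"tx":0.1,"ty":0,"tz":0.25,"twist":0,"grip":0.5},{"tx":0.08,"ty":0,"tz":0.25,"twist":0,"grip":0.5},{"tx":0.08,"ty":0,"tz":0.25,"twist":0,"grip":0.5}]'
python3 -m crank '[{"tx":0.04,"ty":0,"tz":0.13,"twist":0,"grip":0.5}]'
python3 -c "
from h import *
s=cams.snapshot('wrist');crop(s,220,0,220,280,3,'w12.png')
s=cams.snapshot('scene');crop(s,330,90,160,130,5,'s12.png')"
```

```text
time: 12.95
tool_pos: [0.52, 0.2694, 0.0451]
ee_rot: [3.141, -0.0, 1.709]
wrist_force: [-1.3, 2.3, 1.7]
width: 0.0556
time: 13.32
tool_pos: [0.5195, 0.2719, 0.0375]
ee_rot: [-3.142, 0.0, 1.709]
wrist_force: [-0.4, 1.2, 2.7]
width: 0.0555
time: 13.45
tool_pos: [0.5196, 0.2721, 0.0365]
ee_rot: [3.141, 0.0, 1.709]
wrist_force: [-1.7, 0.2, 4.9]
width: 0.0554
```

View pics/s12.png

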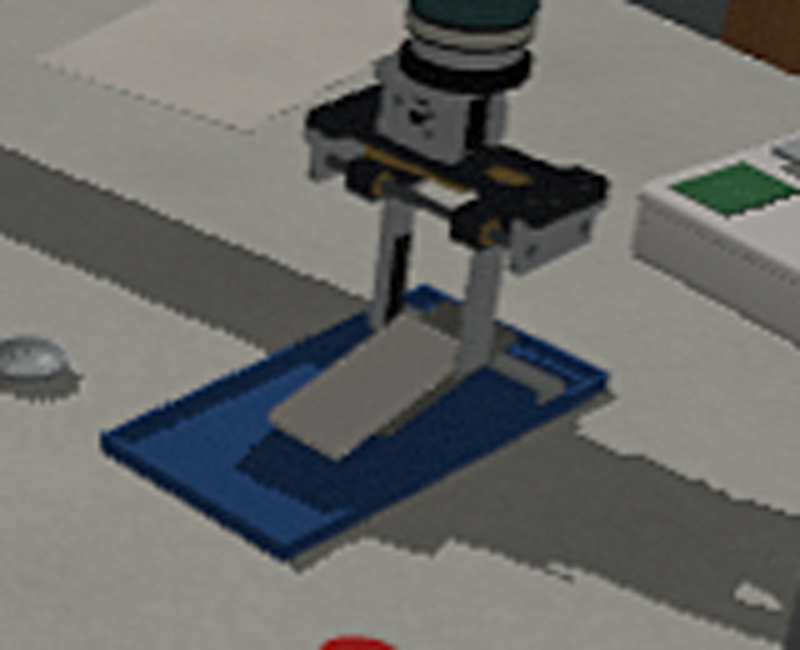

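View pics/w12.png

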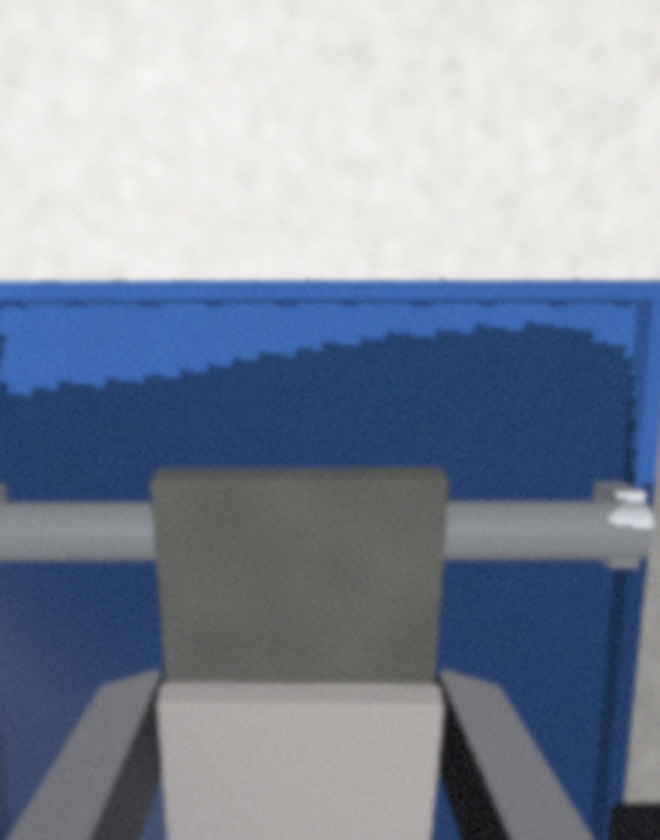

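```bash
python3 -m crank '[{"tx":0.02,"ty":0,"tz":0.07,"twist":0,"grip":0.5}]';  python3 -c "
from h import *
to(519.6,272,36,97.8)
s=cams.snapshot('top');crop(s,130,170,140,90,5,'t12.png')
s=cams.snapshot('scene');crop(s,370,130,80,70,10,'s13.png')"
```

```text
time: 13.68
tool_pos: [0.5197, 0.2722, 0.0362]
ee_rot: [3.141, 0.0, 1.709]
wrist_force: [-1.6, 0.3, 5.2]
width: 0.0553
t 13.68 tcp [519.7 272.2  36.2] yaw 97.9 rp [3.141 0.   ] F [-1.6  0.3  5.2] w 55.3
need tx,ty,tz cm [-0.02 -0.01  0.02] twist 0.1
```

View pics/s13.png

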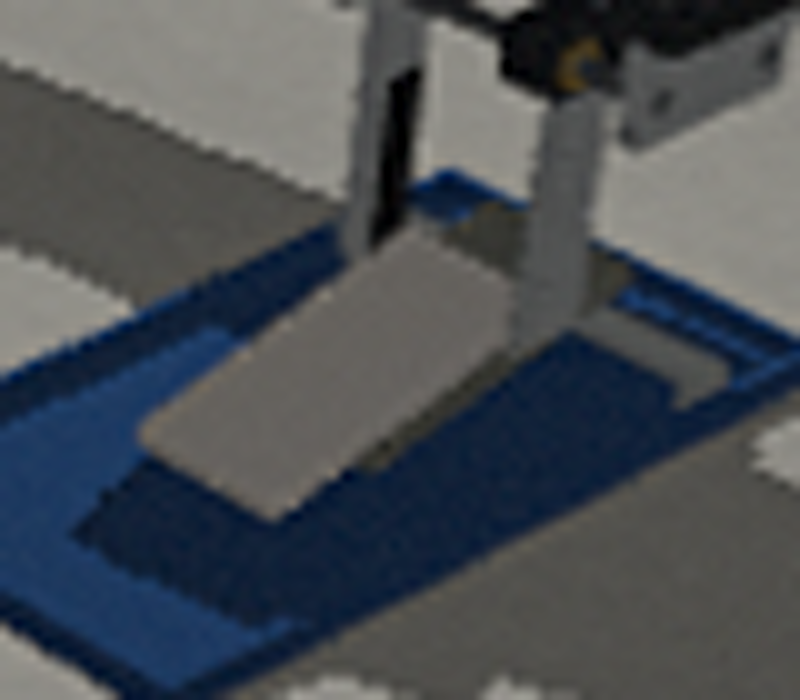

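```bash
python3 -c "
from h import *
s=cams.snapshot('scene')
import numpy as np
dr=np.array([-.1357,.9907]); foot=np.array([520.4,266.3])-98.8*dr
ims=[]
for k,th in enumerate((.2,.24)):
    c=foot+60*np.cos(th)*dr
    C=tile_corners((c[0],c[1],4+60*np.sin(th)),97.8,th)
    draw(s,[(C,(0,0,255))],'x%d.png'%k,None,(375,145,65,50),10)
    ims.append(cv2.imread('pics/x%d.png'%k))
cv2.imwrite('pics/x.png',cv2.resize(np.vstack(ims),None,fx=.6,fy=.6))
"
```

```text
(no output)
```

View pics/x.png

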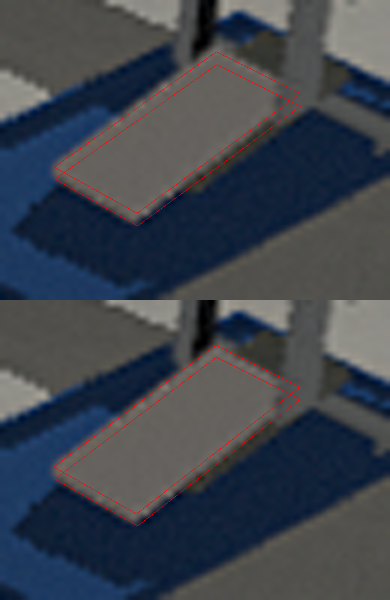

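```bash
python3 -m crank '[{"tx":0.02,"ty":0,"tz":0.1,"twist":0,"grip":0.5}]';python3 -m crank '[{"tx":0.02,"ty":0,"tz":0.1,"twist":0,"grip":0.5}]'
```

```text
time: 13.95
tool_pos: [0.5196, 0.2725, 0.0354]
ee_rot: [3.141, 0.0, 1.709]
wrist_force: [-3.2, -1.3, 7.0]
width: 0.0556
time: 14.08
tool_pos: [0.5196, 0.2726, 0.0349]
ee_rot: [3.141, 0.001, 1.709]
wrist_force: [-2.9, -1.4, 9.2]
width: 0.0559
```

```bash
python3 -m crank '[{"tx":-0.02,"ty":0,"tz":-0.15,"twist":0,"grip":0.5}]';python3 -m crank '[{"tx":0,"ty":0,"tz":0,"twist":0,"grip":0.62},{"tx":0,"ty":0,"tz":0,"twist":0,"grip":0.62}]'
python3 -c "
from h import *
s=cams.snapshot('wrist');crop(s,220,0,220,280,3,'w14.png')"
```

```text
time: 14.2
tool_pos: [0.5195, 0.2725, 0.0351]
ee_rot: [3.141, 0.0, 1.709]
wrist_force: [-0.6, 0.9, 0.8]
width: 0.0559
time: 14.45
tool_pos: [0.5192, 0.2723, 0.0344]
ee_rot: [-3.141, 0.001, 1.709]
wrist_force: [0.8, 0.1, -0.4]
width: 0.0584
```

View pics/w14.png

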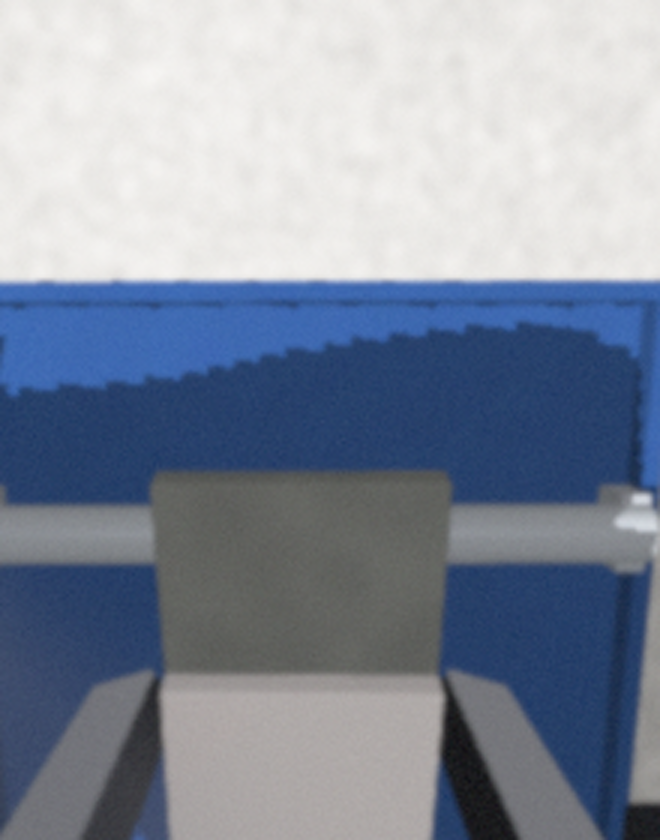

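```bash
python3 -m crank '[{"tx":0,"ty":0,"tz":0,"twist":0,"grip":0.75},{"tx":0,"ty":0,"tz":0,"twist":0,"grip":0.85},{"tx":0,"ty":0,"tz":-1,"twist":0,"grip":0.9},{"tx":0,"ty":0,"tz":-3,"twist":0,"grip":0.9},{"tx":-3,"ty":0,"tz":-5,"twist":0,"grip":0.5},{"tx":-5,"ty":0,"tz":-4,"twist":0,"grip":0},{"tx":-4,"ty":0,"tz":-3,"twist":0,"grip":0},{"tx":0,"ty":0,"tz":0,"twist":0,"grip":0},{"tx":0,"ty":0,"tz":0,"twist":0,"grip":0}]'
cat > chk.py <<'E'
from h import *
import sys
o=get_obs();s=cams.snapshot('wrist')
G=tile_corners((520.4,266.3,15.9),97.8,.2)
dr=np.array([-.1357,.9907]); foot=np.array([520.4,266.3])-98.8*dr; c=foot+58.8*dr
W=tile_corners((c[0],c[1],15.9),97.8,.2)
draw(s,[(G,(0,0,255)),(W,(0,255,0))],'k_w.png',o,(200,0,240,300),2)
s=cams.snapshot('top'); draw(s,[],'k_t.png',None,(130,170,140,90),5)
s=cams.snapshot('scene'); draw(s,[],'k_s.png',None,(345,140,120,70),6)
to(477.9,-197.5,120,98.3)
E
python3 chk.py
```

```text
time: 15.62
tool_pos: [0.5354, 0.1554, 0.1939]
ee_rot: [-3.141, -0.001, 1.709]
wrist_force: [0.5, 0.4, 0.0]
width: 0.0379
t 15.78 tcp [534.8 156.  192.5] yaw 98.0 rp [-3.138 -0.   ] F [0.4 0.2 0.7] w 25.9
need tx,ty,tz cm [-34.21 -10.53   7.28] twist -0.3
```

View pics/k_w.png

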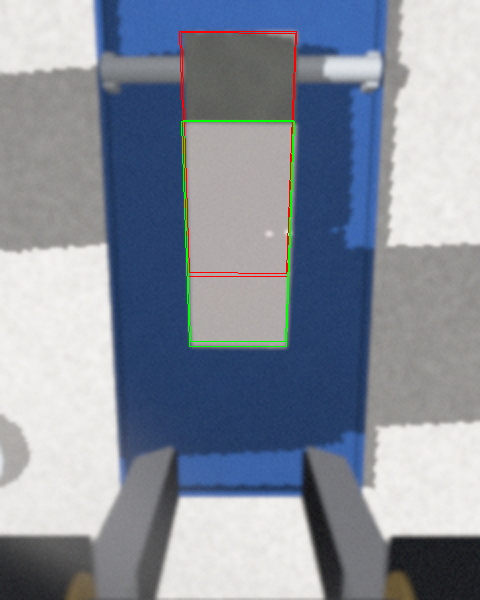

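View pics/k_s.png

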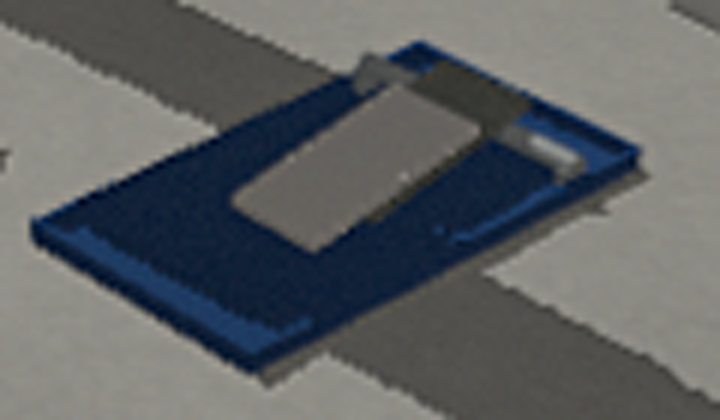

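View pics/k_t.png

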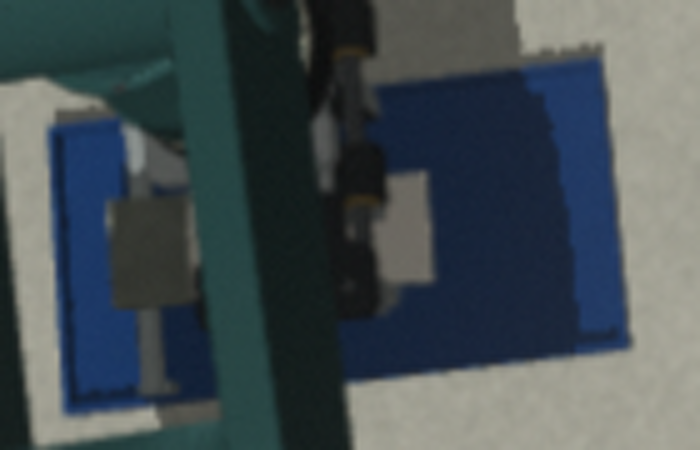

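White lies within about 1 mm of the target model (green), with even edges. Next is blue.

```bash
python3 -m crank '[{"tx":-2.5,"ty":-0.8,"tz":0,"twist":0,"grip":0},{"tx":-5,"ty":-1.4,"tz":0,"twist":0,"grip":0},{"tx":-5,"ty":-1.4,"tz":0,"twist":0,"grip":0},{"tx":-5,"ty":-1.4,"tz":0,"twist":0,"grip":0},{"tx":-5,"ty":-1.4,"tz":0,"twist":0,"grip":0},{"tx":-5,"ty":-1.4,"tz":0,"twist":0,"grip":0},{"tx":-5,"ty":-1.4,"tz":0,"twist":0,"grip":0},{"tx":-4,"ty":-1.2,"tz":0,"twist":0,"grip":0},{"tx":-0.7,"ty":-0.3,"tz":0,"twist":0,"grip":0},{"tx":0,"ty":0,"tz":0,"twist":0,"grip":0},{"tx":0,"ty":0,"tz":0,"twist":0,"grip":0}]'
python3 -c "
from h import *
o=get_obs();s=cams.snapshot('wrist');crop(s,160,0,320,260,2,'w15.png')
for d in cams.outline_of(s,'blue_tile'): print(round(d['conf'],2),np.round(d['centre']),rect(s,d['region'],.046,o))
to(476.5,-197.6,62,98.3)
"
```

```text
time: 17.15
tool_pos: [0.4813, -0.2265, 0.1941]
ee_rot: [-3.141, -0.001, 1.711]
wrist_force: [0.1, -0.2, -0.2]
width: 0.0007
0.92 [187. 143.] [ 341.9 -199.2   80.2   39.6  -28.7]
0.85 [316. 112.] [ 469.3 -152.4  120.6   57.   -82.3]
0.71 [268. 250.] [ 437.3 -303.6   55.2   39.9   -3. ]
t 17.25 tcp [ 481.4 -226.8  194.3] yaw 98.0 rp [ 3.141 -0.   ] F [-0.1  0.3  0.3] w 0.6
need tx,ty,tz cm [ 2.95 -0.08 13.23] twist -0.3
```

View pics/w15.png

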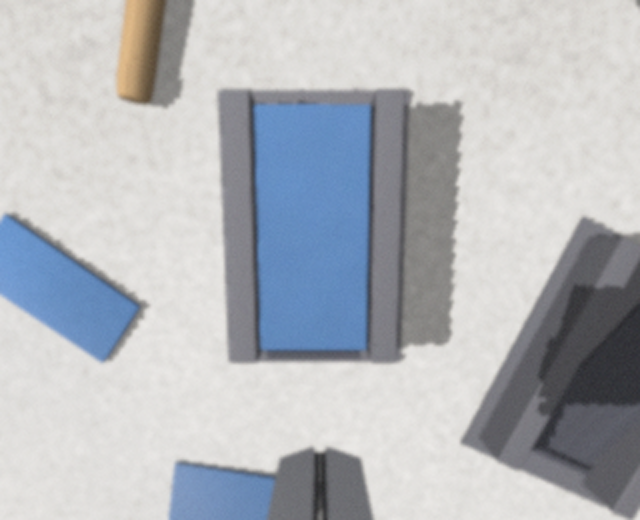

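```bash
python3 -c "
from h import *
s=cams.snapshot('wrist');crop(s,265,30,105,160,5,'w16.png')"
```

```text
(no output)
```

View pics/w16.png

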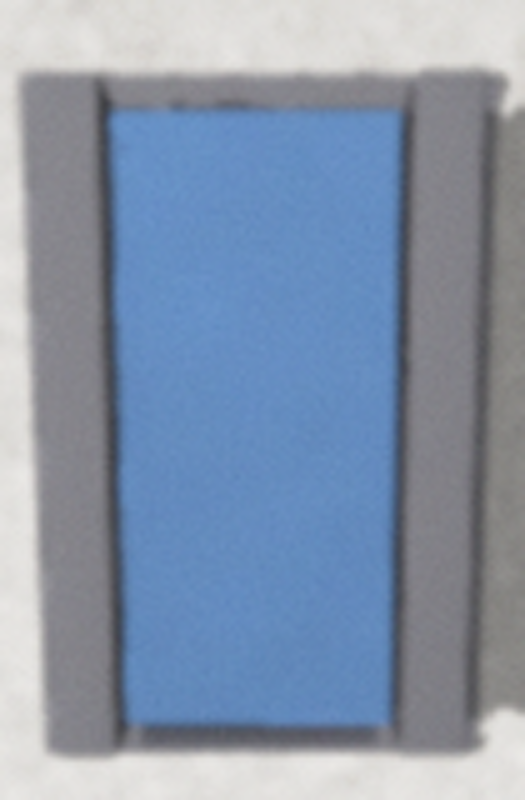

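```bash
python3 -m crank '[{"tx":2,"ty":-0.2,"tz":4.5,"twist":0.2,"grip":0},{"tx":1,"ty":0,"tz":4.8,"twist":0,"grip":0},{"tx":0,"ty":0,"tz":2.9,"twist":0,"grip":0},{"tx":0,"ty":0,"tz":0.8,"twist":0,"grip":0},{"tx":0,"ty":0,"tz":0.3,"twist":0,"grip":0},{"tx":0,"ty":0,"tz":0.2,"twist":0,"grip":0}]'
python3 -c "
from h import *
to(475.3,-197,38,97.7)"
```

```text
time: 18.05
tool_pos: [0.4761, -0.1993, 0.0609]
ee_rot: [3.139, 0.002, 1.705]
wrist_force: [-0.7, 0.8, -0.3]
width: 0.0005
t 18.05 tcp [ 476.1 -199.3   60.9] yaw 97.7 rp [3.139e+00 2.000e-03] F [-0.7  0.8 -0.3] w 0.5
need tx,ty,tz cm [ 0.25 -0.05  2.29] twist 0.0
```

```bash
python3 -m crank '[{"tx":0.2,"ty":0,"tz":0.3,"twist":0,"grip":0},{"tx":0,"ty":0,"tz":0.3,"twist":0,"grip":0},{"tx":0,"ty":0,"tz":0.3,"twist":0,"grip":0},{"tx":0,"ty":0,"tz":0.3,"twist":0,"grip":0},{"tx":0,"ty":0,"tz":0.3,"twist":0,"grip":0}]'
python3 -m crank '[{"tx":0,"ty":0,"tz":0.25,"twist":0,"grip":0},{"tx":0,"ty":0,"tz":0.25,"twist":0,"grip":0},{"tx":0,"ty":0,"tz":0.15,"twist":0,"grip":0}]'
python3 -m crank '[{"tx":0,"ty":0,"tz":0.1,"twist":0,"grip":0}]'
```

```text
time: 18.68
tool_pos: [0.4755, -0.1975, 0.0448]
ee_rot: [3.14, 0.002, 1.705]
wrist_force: [1.5, -2.1, 4.5]
width: 0.0006
time: 19.05
tool_pos: [0.4753, -0.1966, 0.0383]
ee_rot: [3.14, -0.0, 1.705]
wrist_force: [1.9, -0.5, 10.3]
width: 0.0003
time: 19.18
tool_pos: [0.4754, -0.1966, 0.0382]
ee_rot: [3.14, 0.0, 1.705]
wrist_force: [-0.1, 0.4, 12.1]
width: 0.0001
```

Hard stop reached. I raise, open, and check.

```bash
python3 -m crank '[{"tx":0,"ty":0,"tz":-0.6,"twist":0,"grip":0},{"tx":0,"ty":0,"tz":-2,"twist":0,"grip":1},{"tx":0,"ty":0,"tz":-4,"twist":0,"grip":1},{"tx":2,"ty":0,"tz":-4,"twist":0,"grip":1},{"tx":2,"ty":0,"tz":-1,"twist":0,"grip":1},{"tx":0,"ty":0,"tz":0,"twist":0,"grip":1},{"tx":0,"ty":0,"tz":0,"twist":0,"grip":1},{"tx":0,"ty":0,"tz":0,"twist":0,"grip":1}]'
python3 -c "
from h import *
o=get_obs();s=cams.snapshot('wrist')
C=tile_corners((469.3,-152.4,38),97.7,.5)
draw(s,[(C,(0,0,255))],'w17.png',o,(220,80,200,180),4)
to(469.3-41*.134,-152.4+41*.991,68,97.7)"
```

```text
time: 20.18
tool_pos: [0.4683, -0.1571, 0.1508]
ee_rot: [-3.138, -0.002, 1.705]
wrist_force: [-0.1, -0.4, 0.5]
width: 0.0671
t 20.23 tcp [ 468.6 -157.2  151.2] yaw 97.7 rp [-3.139e+00 -1.000e-03] F [ 0.6  0.5 -0.2] w 70.8
need tx,ty,tz cm [4.56 0.16 8.32] twist -0.0
```

View pics/w17.png

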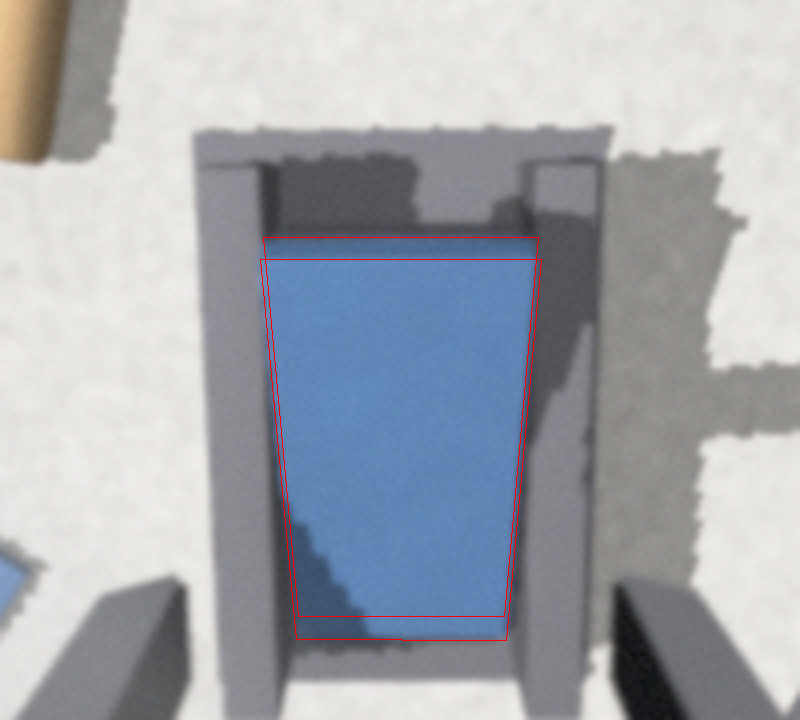

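Tipped as modelled. I grasp the head as before, after aligning.

```bash
python3 -m crank '[{"tx":2.5,"ty":0.05,"tz":0,"twist":0,"grip":1},{"tx":2.0,"ty":0,"tz":2,"twist":0,"grip":1},{"tx":0,"ty":0,"tz":3,"twist":0,"grip":1},{"tx":0,"ty":0,"tz":2,"twist":0,"grip":1},{"tx":0,"ty":0,"tz":0.6,"twist":0,"grip":1},{"tx":0,"ty":0,"tz":0,"twist":0,"grip":1}]'
python3 -c "
from h import *
to(469.3-41*.134,-152.4+41*.991,68,97.7)"
```

```text
time: 20.98
tool_pos: [0.4636, -0.1127, 0.0765]
ee_rot: [-3.141, -0.0, 1.705]
wrist_force: [-0.1, -0.8, 0.4]
width: 0.0941
t 20.98 tcp [ 463.6 -112.7   76.5] yaw 97.7 rp [-3.141 -0.   ] F [-0.1 -0.8  0.4] w 94.1
need tx,ty,tz cm [0.09 0.03 0.85] twist -0.0
```

```bash
python3 -m crank '[{"tx":0.1,"ty":0.02,"tz":0.85,"twist":0,"grip":1},{"tx":0,"ty":0,"tz":0,"twist":0,"grip":0.5},{"tx":0,"ty":0,"tz":0,"twist":0,"grip":0.5},{"tx":0,"ty":0,"tz":0,"twist":0,"grip":0.5},{"tx":0,"ty":0,"tz":0,"twist":0,"grip":0.5},{"tx":0,"ty":0,"tz":0,"twist":0,"grip":0.5}]'
python3 -m crank '[{"tx":0,"ty":0,"tz":-0.5,"twist":0,"grip":0.5},{"tx":0,"ty":0,"tz":-1.5,"twist":0,"grip":0.5},{"tx":0,"ty":0,"tz":-3,"twist":0,"grip":0.5},{"tx":0,"ty":0,"tz":-3,"twist":0,"grip":0.5},{"tx":0,"ty":0,"tz":-2,"twist":0,"grip":0.5},{"tx":0,"ty":0,"tz":0,"twist":0,"grip":0.5}]'
python3 - <<'E'
from h import *
o=get_obs();s=cams.snapshot('wrist')
crop(s,180,60,280,280,2,'w18.png')
dr=np.array([-.1357,.9907]); g=np.array([520.4,266.3])
p=g-(45.3)*dr
print(p); to(p[0],p[1],100,97.8)
E
```

```text
time: 21.72
tool_pos: [0.4638, -0.1115, 0.0685]
ee_rot: [3.142, 0.0, 1.705]
wrist_force: [-1.0, 0.0, 0.4]
width: 0.0556
time: 22.48
tool_pos: [0.4652, -0.1119, 0.1712]
ee_rot: [3.137, 0.003, 1.705]
wrist_force: [0.1, 0.6, -1.1]
width: 0.0557
[526.54721 221.42129]
t 22.52 tcp [ 464.3 -111.6  169.5] yaw 97.7 rp [3.139e+00 1.000e-03] F [-0.4  0.2 -1.4] w 55.7
need tx,ty,tz cm [32.18 10.62  6.93] twist -0.1
```

View pics/w18.png

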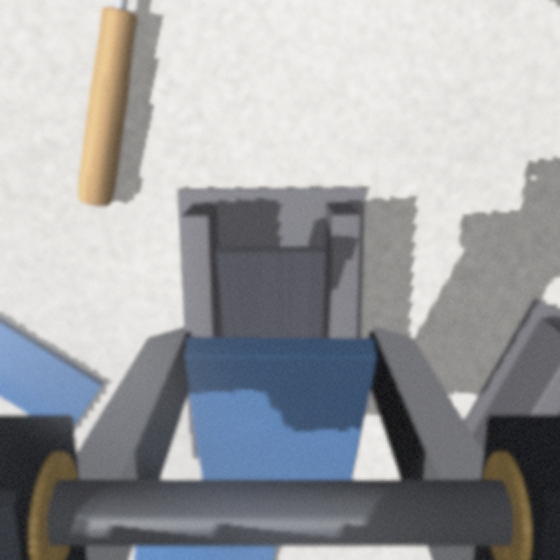

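```bash
python3 -m crank '[{"tx":2,"ty":0.66,"tz":0,"twist":0,"grip":0.5},{"tx":4,"ty":1.3,"tz":0,"twist":0,"grip":0.5},{"tx":4.5,"ty":1.5,"tz":0,"twist":0,"grip":0.5},{"tx":4.5,"ty":1.5,"tz":0,"twist":0,"grip":0.5},{"tx":4.5,"ty":1.5,"tz":0,"twist":0,"grip":0.5},{"tx":4.5,"ty":1.5,"tz":0,"twist":0,"grip":0.5},{"tx":4,"ty":1.3,"tz":0,"twist":-0.1,"grip":0.5},{"tx":2.7,"ty":0.9,"tz":1,"twist":0,"grip":0.5},{"tx":1.5,"ty":0.5,"tz":2,"twist":0,"grip":0.5},{"tx":0,"ty":0,"tz":3,"twist":0,"grip":0.5},{"tx":0,"ty":0,"tz":2,"twist":0,"grip":0.5},{"tx":0,"ty":0,"tz":0,"twist":0,"grip":0.5}]'
cat > al.py <<'E'
from h import *
import sys
dr=np.array([-.1357,.9907]); g=np.array([520.4,266.3]); p=g-44.8*dr
to(p[0],p[1],66,97.8)
o=get_obs();s=cams.snapshot('wrist')
c=g-40*dr
W=tile_corners((c[0],c[1],15.9),97.8,.2)
draw(s,[(W,(0,0,255))],sys.argv[1],o,(220,0,220,280),3)
to(p[0],p[1],66,97.8)
E
python3 al.py w19.png
```

```text
time: 24.02
tool_pos: [0.5237, 0.2206, 0.0842]
ee_rot: [-3.134, 0.002, 1.706]
wrist_force: [-0.5, -0.8, -0.1]
width: 0.0558
t 24.02 tcp [523.7 220.6  84.2] yaw 97.8 rp [-3.134e+00  2.000e-03] F [-0.5 -0.8 -0.1] w 55.8
need tx,ty,tz cm [0.09 0.31 1.82] twist -0.0
t 24.07 tcp [525.  221.   86.2] yaw 97.8 rp [-3.138e+00  1.000e-03] F [ 0.3 -0.5 -0.8] w 55.7
need tx,ty,tz cm [0.07 0.17 2.02] twist -0.0
```

View pics/w19.png

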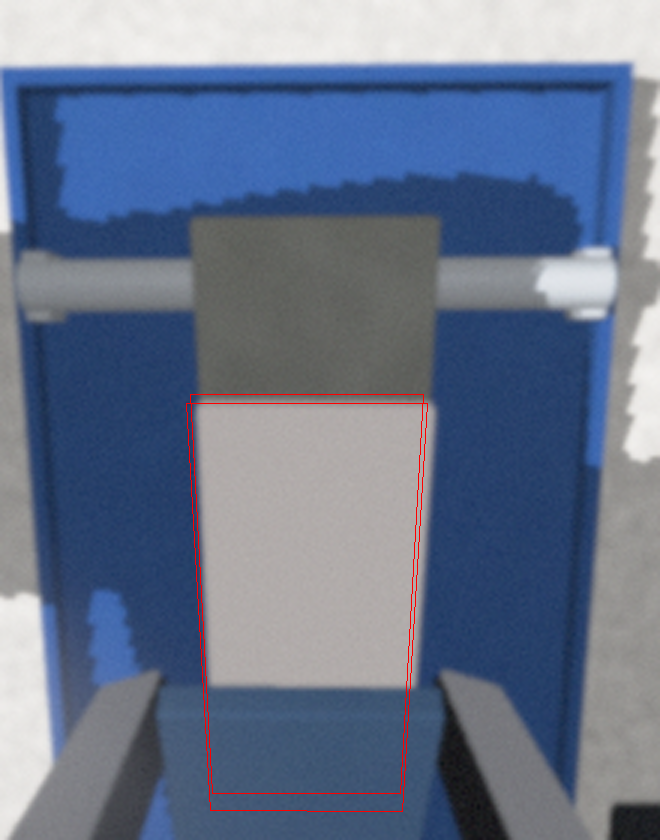

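```bash
python3 -m crank '[{"tx":0.05,"ty":0.1,"tz":1,"twist":0,"grip":0.5},{"tx":0,"ty":0,"tz":0.5,"twist":0,"grip":0.5},{"tx":0,"ty":0,"tz":0,"twist":0,"grip":0.5},{"tx":0,"ty":0,"tz":0,"twist":0,"grip":0.5},{"tx":0,"ty":0,"tz":0,"twist":0,"grip":0.5}]'
python3 al.py w20.png
```

```text
time: 24.7
tool_pos: [0.5274, 0.2227, 0.0737]
ee_rot: [3.141, -0.0, 1.707]
wrist_force: [0.5, -0.5, -1.5]
width: 0.0557
t 24.7 tcp [527.4 222.7  73.7] yaw 97.8 rp [ 3.141 -0.   ] F [ 0.5 -0.5 -1.5] w 55.7
need tx,ty,tz cm [-0.06 -0.1   0.77] twist 0.0
t 24.75 tcp [527.3 222.7  73.7] yaw 97.8 rp [ 3.141 -0.   ] F [ 0.1 -0.2 -1.7] w 55.3
need tx,ty,tz cm [-0.06 -0.1   0.77] twist 0.0
```

View pics/w20.png

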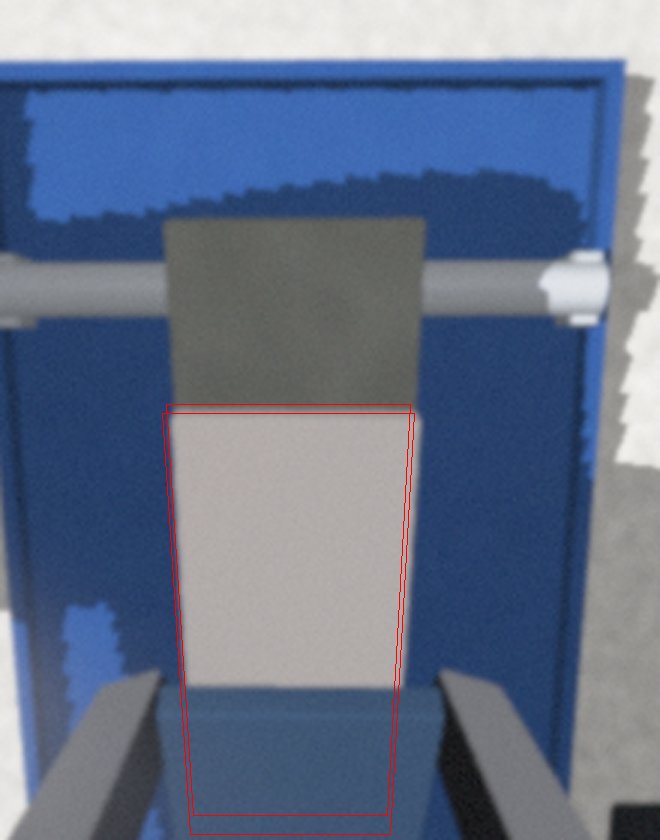

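```bash
python3 -m crank '[{"tx":-0.05,"ty":-0.11,"tz":0.5,"twist":0,"grip":0.5},{"tx":0,"ty":0,"tz":0.2,"twist":0,"grip":0.5},{"tx":0,"ty":0,"tz":0,"twist":0,"grip":0.5},{"tx":0,"ty":0,"tz":0,"twist":0,"grip":0.5}]'
python3 al.py w21.png
```

```text
time: 25.25
tool_pos: [0.5261, 0.2219, 0.0663]
ee_rot: [3.142, 0.0, 1.707]
wrist_force: [-0.6, -0.6, -0.7]
width: 0.0555
t 25.25 tcp [526.1 221.9  66.3] yaw 97.8 rp [3.142 0.   ] F [-0.6 -0.6 -0.7] w 55.5
need tx,ty,tz cm [-0.    0.03  0.03] twist 0.0
t 25.3 tcp [526.2 222.   66.4] yaw 97.8 rp [3.141 0.   ] F [-0.5 -0.2 -0.6] w 55.5
need tx,ty,tz cm [-0.01  0.03  0.04] twist 0.0
```

View pics/w21.png

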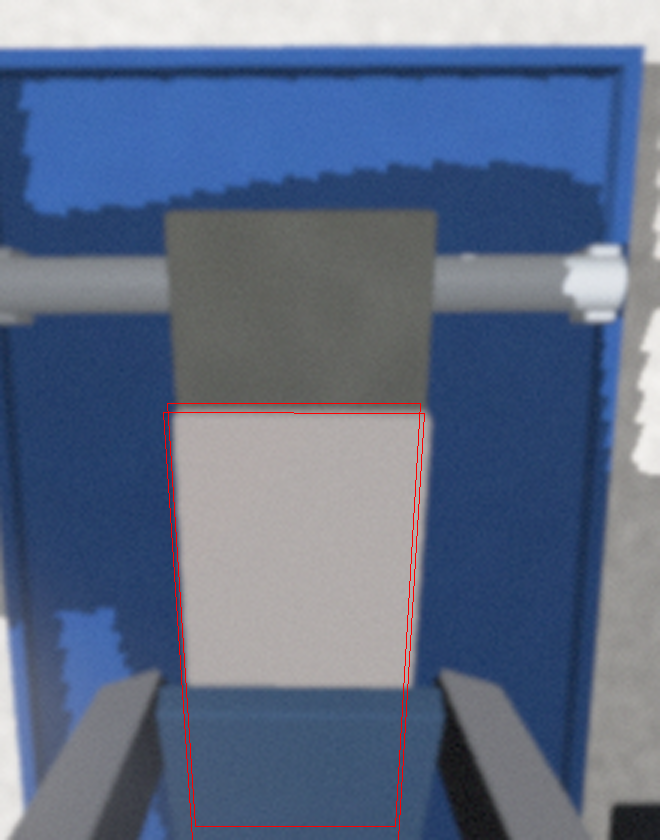

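```bash
python3 -m crank '[{"tx":0,"ty":0,"tz":0.2,"twist":0,"grip":0.5},{"tx":0,"ty":0,"tz":0.1,"twist":0,"grip":0.5}]'; python3 -m crank '[{"tx":0,"ty":0,"tz":0.1,"twist":0,"grip":0.5}]'
```

```text
time: 25.55
tool_pos: [0.5262, 0.2221, 0.0633]
ee_rot: [3.141, -0.0, 1.707]
wrist_force: [-1.0, -0.3, 0.4]
width: 0.0555
time: 25.68
tool_pos: [0.5262, 0.2222, 0.0626]
ee_rot: [3.141, -0.0, 1.707]
wrist_force: [0.1, 0.3, 0.8]
width: 0.0554
```

```bash
python3 -m crank '[{"tx":0.13,"ty":0,"tz":0.24,"twist":0,"grip":0.5},{"tx":0.13,"ty":0,"tz":0.24,"twist":0,"grip":0.5},{"tx":0.13,"ty":0,"tz":0.24,"twist":0,"grip":0.5},{"tx":0.12,"ty":0,"tz":0.24,"twist":0,"grip":0.5},{"tx":0.11,"ty":0,"tz":0.25,"twist":0,"grip":0.5}]'; python3 -m crank '[{"tx":0.1,"ty":0,"tz":0.25,"twist":0,"grip":0.5},{"tx":0.1,"ty":0,"tz":0.25,"twist":0,"grip":0.5},{"tx":0.1,"ty":0,"tz":0.25,"twist":0,"grip":0.5},{"tx":0.08,"ty":0,"tz":0.22,"twist":0,"grip":0.5}]'
python3 -m crank '[{"tx":0.05,"ty":0,"tz":0.15,"twist":0,"grip":0.5}]'
python3 -m crank '[{"tx":0.04,"ty":0,"tz":0.1,"twist":0,"grip":0.5}]'
```

```text
time: 26.3
tool_pos: [0.5252, 0.2283, 0.05]
ee_rot: [-3.141, -0.0, 1.707]
wrist_force: [-1.8, 1.3, 1.7]
width: 0.0555
time: 26.8
tool_pos: [0.5247, 0.2318, 0.0402]
ee_rot: [-3.141, 0.0, 1.707]
wrist_force: [-1.5, 1.4, 1.5]
width: 0.0554
time: 26.92
tool_pos: [0.5246, 0.2322, 0.0387]
ee_rot: [-3.141, 0.0, 1.707]
wrist_force: [-1.2, 1.0, 2.1]
width: 0.0552
time: 27.05
tool_pos: [0.5246, 0.2325, 0.0378]
ee_rot: [-3.142, 0.0, 1.707]
wrist_force: [-1.5, 1.2, 1.0]
width: 0.0554
```

```bash
python3 -m crank '[{"tx":0.03,"ty":0,"tz":0.1,"twist":0,"grip":0.5}]'
python3 -m crank '[{"tx":0.03,"ty":0,"tz":0.1,"twist":0,"grip":0.5}]'
python3 -m crank '[{"tx":0.02,"ty":0,"tz":0.06,"twist":0,"grip":0.5}]'
```

```text
time: 27.18
tool_pos: [0.5247, 0.2328, 0.0371]
ee_rot: [3.141, 0.001, 1.707]
wrist_force: [-0.9, 0.5, 3.3]
width: 0.0555
time: 27.3
tool_pos: [0.5246, 0.233, 0.0364]
ee_rot: [3.141, 0.001, 1.707]
wrist_force: [-2.2, -0.0, 3.8]
width: 0.0557
time: 27.42
tool_pos: [0.5247, 0.2331, 0.036]
ee_rot: [3.141, 0.001, 1.707]
wrist_force: [-2.4, -1.0, 6.2]
width: 0.0556
```

```bash
python3 -m crank '[{"tx":0.02,"ty":0,"tz":0.08,"twist":0,"grip":0.5}]'
python3 -m crank '[{"tx":-0.02,"ty":0,"tz":-0.1,"twist":0,"grip":0.5}]';python3 -m crank '[{"tx":0,"ty":0,"tz":0,"twist":0,"grip":0.62},{"tx":0,"ty":0,"tz":0,"twist":0,"grip":0.62}]'
python3 -c "
from h import *
s=cams.snapshot('wrist');crop(s,220,0,220,280,3,'w22.png')"
```

```text
time: 27.55
tool_pos: [0.5247, 0.2333, 0.0355]
ee_rot: [3.141, 0.001, 1.707]
wrist_force: [-2.9, -1.9, 7.7]
width: 0.0555
time: 27.68
tool_pos: [0.5246, 0.2332, 0.0357]
ee_rot: [3.141, 0.001, 1.707]
wrist_force: [-0.9, 0.1, 1.2]
width: 0.0557
time: 27.92
tool_pos: [0.5245, 0.2335, 0.0351]
ee_rot: [-3.141, 0.0, 1.707]
wrist_force: [-0.1, 0.3, 0.6]
width: 0.0581
```

View pics/w22.png

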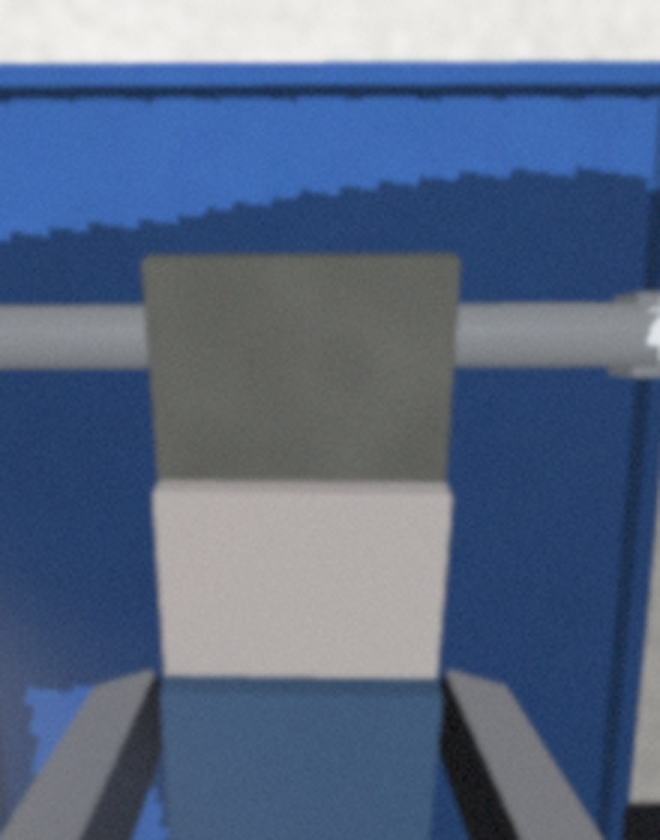

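Even edges. I open, lift off, back away, and check.

```bash
python3 -m crank '[{"tx":0,"ty":0,"tz":0,"twist":0,"grip":0.75},{"tx":0,"ty":0,"tz":0,"twist":0,"grip":0.85},{"tx":0,"ty":0,"tz":-1,"twist":0,"grip":0.9},{"tx":0,"ty":0,"tz":-3,"twist":0,"grip":0.9},{"tx":-3,"ty":0,"tz":-5,"twist":0,"grip":0.9},{"tx":-5,"ty":0,"tz":-4,"twist":0,"grip":0.9},{"tx":-4,"ty":0,"tz":-3,"twist":0,"grip":0.9},{"tx":0,"ty":0,"tz":0,"twist":0,"grip":0.9},{"tx":0,"ty":0,"tz":0,"twist":0,"grip":0.9}]'
python3 - <<'E'
from h import *
o=get_obs();s=cams.snapshot('wrist')
dr=np.array([-.1357,.9907]); g=np.array([520.4,266.3])
Cs=[]
for k,col in ((0,(0,0,255)),(40,(0,255,0)),(80,(0,255,255))):
    c=g-k*dr; Cs.append((tile_corners((c[0],c[1],15.9),97.8,.2),col))
draw(s,Cs,'f_w.png',o,(200,0,240,300),2)
s=cams.snapshot('scene'); draw(s,Cs,'f_s.png',None,(345,140,120,70),6); crop(s,345,140,120,70,6,'f_s0.png')
to(0,0,0)
E
```

```text
time: 29.1
tool_pos: [0.5403, 0.1163, 0.1943]
ee_rot: [-3.141, -0.001, 1.707]
wrist_force: [-1.0, 0.4, -0.6]
width: 0.0848
t 29.2 tcp [539.6 116.9 193. ] yaw 97.9 rp [-3.139 -0.   ] F [0.1 0.8 0.2] w 84.9
need tx,ty,tz cm [ -4.18 -55.    19.46]
```

View pics/f_w.png

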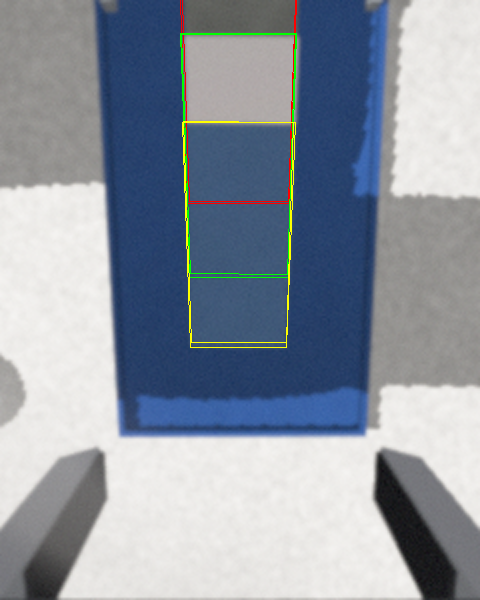

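View pics/f_s0.png

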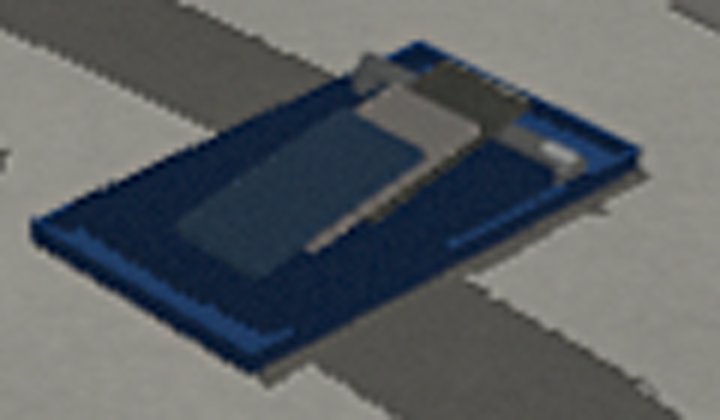

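```bash
python3 -m crank '[{"tx":-5,"ty":-2,"tz":-2,"twist":0,"grip":0.9},{"tx":-5,"ty":-2,"tz":-2,"twist":0,"grip":0.9},{"tx":-5,"ty":-2,"tz":0,"twist":0,"grip":0.9},{"tx":-5,"ty":-2,"tz":0,"twist":0,"grip":0.9},{"tx":-3,"ty":-1,"tz":0,"twist":0,"grip":0.9},{"tx":0,"ty":0,"tz":0,"twist":0,"grip":0.9},{"tx":0,"ty":0,"tz":0,"twist":0,"grip":0.9}]'
python3 - <<'E'
from h import *
s=cams.snapshot('top')
dr=np.array([-.1357,.9907]); g=np.array([520.4,266.3])
Cs=[]
for k,col in ((0,(0,0,255)),(40,(0,255,0)),(80,(0,255,255))):
    c=g-k*dr; Cs.append((tile_corners((c[0],c[1],15.9),97.8,.2)[:4].repeat(1,0),col))
Cs=[(np.vstack([C,C]),c) for C,c in Cs]
draw(s,Cs,'f_t.png',None,(130,170,140,90),5)
E
```

```text
time: 30.08
tool_pos: [0.4827, -0.1229, 0.2337]
ee_rot: [-3.14, -0.002, 1.709]
wrist_force: [-0.2, -0.2, 1.4]
width: 0.0845
```

View pics/f_t.png

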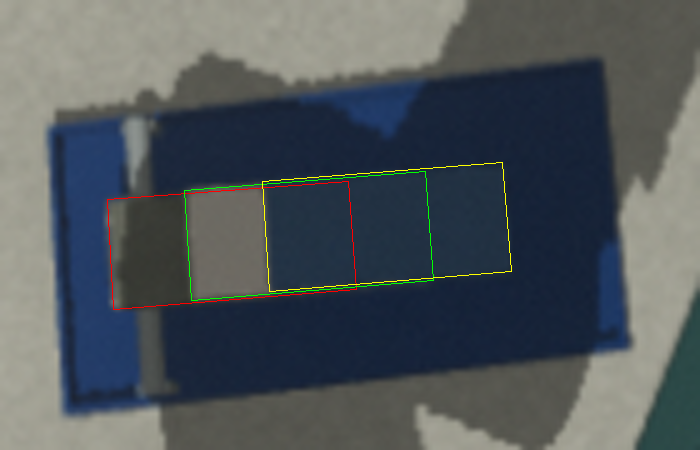

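The top view matches the model for all three tiles, and grey has not moved. I'm handing the job in.

```bash
python3 -c "
from bench import ticket
print(ticket.close_job())"
```

```text
the job is handed in; nothing more can be done
None
```

The white and blue tiles now lie fanned on the grey one. I tipped each with a press on its foot, gripped it at the raised head and set it foot first on the tray floor. I then let the head down along an arc onto the tile beneath and opened the jaws. I handed the job in at about 30 s of the 72 s.

**Position:** The final top and wrist views show all three tiles within about 1 mm of the planned positions. They are in line with even edges, in 40 mm steps from the bar. The grey tile has not visibly moved, the gripper is clear of everything, and I did not touch the pots, brush or spoon.

**Forces:** I read up to about 12 N when pressing each rest to its stop. Setting down peaked at about 9 N for white and 8 N for blue. I eased that off before opening the jaws.

**Unresolved:** At final contact the gripper was about 3 mm higher than I had calculated for both tiles. I took this as slip in the grip, since the force rose as it does when a tile is resting. The images could not separate a slope of 0.20 from 0.24 rad at that moment. After release, the wrist and top views fit 0.2 rad.

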